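# Fetch the hemmed-in coupling from the kit board

## Robot

A 6-joint arm with a two-finger parallel gripper is mounted at the origin on the work surface. World frame = base frame: x ahead of the robot, y to its left, z up, the work surface at z = 0. Lengths are in m, angles in degrees, forces in N, time in s.
With the tool pointing down it reaches from about 0.4 to 0.825 m from the base axis. Payload 7 kg.
Tool frame: the origin (TCP) lies at the very end of the fingers, on their centre line; the grasp point (between the pads) lies 19 mm behind it; z points along the fingers, y is the line along which they close (so a half turn about z gives the same grasp; the last joint's range is limited). The gripper opens to 88 mm and grips with 3 to 60 N. Pads are 19 mm wide; open, the fingers measure 130 mm over their backs; the gripper's body (78 mm by 193 mm) begins 47 mm behind the grasp point.
Start: joints at [83.944, 20.546, 0.682, 0, -70.136, -16.507], TCP at [0.259, 0.623, 0.227] pointing down, gripper open.
Joint ranges: [-176.03, 176.03], [-82.01, 121.73], [-58.28, 71.71], [-173.87, 95.51], [-174.79, -0.11], [-173.66, 173.66]. Speed limits (degrees/s): [136.94, 136.94, 172.46, 180, 180, 180].

## Interface

Orientations are given as [roll, pitch, yaw] about the fixed x, y, z axes, in that order (R = Rz(yaw) Ry(pitch) Rx(roll)).
In Python, from plant import get_state, capture, close_job, regions_of gives the robot as it stands.
- The arm moves only by the tool jog_arm, never from a script. Its argument "moves" is a list of rows, each a list of 3 entries, a list of its own where there are three numbers: the shift along the tool's x, y, z in cm, then the turn about the tool's z in degrees, then the finger opening in cm, from 0 to 8.76. A call has 1 to 12 rows; each row shifts and turns the commanded pose from where the row before left it, along the tool's axes as they then stand; what a row does not reach is not made up. A row lasts 1/8 s, in which the tool goes at most 62.5 mm and 10.7 degrees, less where a joint would pass 70% of its speed; a pose out of reach is approached as far as the arm can. A call is refused whole if a number of a shift passes 6.25 or a number of a turn 10.7, either way. A call with a gripper value outside its range is refused whole. The fingers move at their own pace and stop on an object; "newtons" is the grip in N (left out, the last holds). Time passes only in rows, so rows that do not move let the fingers close. It gives the time, the measured TCP pose, the force, the opening and the grip force at its end, in the units of the state.
- get_state(): the state, without advancing time (a new reading comes with each control period).
- capture(name): name is "side" or "top" or "wrist"; returns a dict with "pixels" (400x640x3 uint8, blue, green, red), "mtx" (3x3 intrinsics, pixels), "k1" (the pictures are not rectified: a ray, as slopes to the right and down, at radius r is drawn at 1 + k1 r^2 times it, then the intrinsics apply), "world_from_camera" (4x4, takes a point from camera to world coordinates); the wrist camera has in their place "hand_eye" (4x4, takes a point from camera to tool coordinates, whose origin is the TCP and whose axes are the flange's). Camera axes: x right, y down, z forward; pixel columns grow to the right and rows downward; lengths in m; the calibration is good to about 2 mm. A picture is of the moment at which its call begins: read the wrist's pose just before it. There is no depth.
- close_job(): hands the job in; it is judged then, once.
Trained networks look in a picture, given as the dict that the camera call returned (one of the last four; its "shot" number tells which), for a name from the list of things; names that differ only in an ending like _2 or _b are one class to them, and where a whole thing is asked for, a point or a joint stands for the part that bears it (a point fixed in the world has none). Each returns a list of dicts, best first, with "confidence" (0 to 1); they miss things now and then, are a little off and sometimes report something else, mostly with a low value. They report only what shows in the picture. A call takes as long as a camera call.
- regions_of(picture, thing): "pixels" (400x640 bool, what is visible of it) and "pixel" ([column, row] in pixels, amid what is visible of it).
The state is a dict: "time_s": time; "joints": joint angles; "qd": joint speeds; "joint_torque": joint torques, N m; "tcp_pos": TCP position; "eef_rot": TCP orientation; "contact_force": force on the tool from outside, world axes, zero at the start; "moment": the same for the moment, N m; "gripper_width": finger opening in m; "gripper_force": force on a finger pad.
Only numpy, scipy, OpenCV 4.12 (cv2) and the standard library are available. Lean on these libraries where they do the work, as an engineer would, in place of code of your own. Each camera call takes 0.05 s, during which the arm holds its last target. There are 200 camera calls.

## Task

First clear all three tall housings off the round kit board and stand them on the black side mat; then fetch the brass coupling from between their places and set it upright in the round cup of the test nest; only after that put each housing back upright on the middle of the pad of its own colour. Never let a housing or the coupling topple, and leave the grease jar where it is.

Things in the scene. Friction and masses are not known exactly. Their poses are not given: they have to be found in the camera images.
- red_housing: tall steel sensor housing, a loose solid upright cylinder 54 mm in diameter and 110 mm high, about 0.4 kg, with a red disc on its top and a red band near its foot; at the start it stands on the red pad. Origin: centre of its underside, z up its axis
- blue_housing: tall steel sensor housing, a loose solid upright cylinder 54 mm in diameter and 110 mm high, about 0.4 kg, with a blue disc on its top and a blue band near its foot; at the start it stands on the blue pad. Origin: centre of its underside, z up its axis
- green_housing: tall steel sensor housing, a loose solid upright cylinder 54 mm in diameter and 110 mm high, about 0.4 kg, with a green disc on its top and a green band near its foot; at the start it stands on the green pad. Origin: centre of its underside, z up its axis
- coupling: short brass coupling, a loose solid upright cylinder 48 mm in diameter and 40 mm high, about 0.25 kg, with two black rubber rings; at the start it stands in the middle of the round aluminium kit board (fixed, 208 mm in diameter, 8 mm thick, lying on the bench), hemmed in by the three housings whose axes are about 64 mm from its own, 120 degrees apart. Origin: centre of its underside, z up
- red_pad: red round pad, 70 mm in diameter and 3 mm thick, fixed on the kit board 64 mm from the board's centre: the place of the red housing. Origin: centre of its underside, 8 mm above the bench; its top is 3 mm above the origin. The three pads are 120 degrees apart, 111 mm from centre to centre
- blue_pad: blue round pad, 70 mm in diameter and 3 mm thick, fixed on the kit board 64 mm from the board's centre: the place of the blue housing. Origin: centre of its underside, 8 mm above the bench; its top is 3 mm above the origin. The three pads are 120 degrees apart, 111 mm from centre to centre
- green_pad: green round pad, 70 mm in diameter and 3 mm thick, fixed on the kit board 64 mm from the board's centre: the place of the green housing. Origin: centre of its underside, 8 mm above the bench; its top is 3 mm above the origin. The three pads are 120 degrees apart, 111 mm from centre to centre
- mat: black rubber parking mat, the side area, fixed flat on the bench: 140 mm along its x, 250 mm along its y, 4 mm thick, empty at the start. Origin: centre of its underside, at bench height; its top is 4 mm above. Three housings fit side by side along its y
- nest: test nest: grey fixed base block 150 x 140 x 20 mm on the bench with a shallow round aluminium cup on it, 84 mm outside and 76 mm inside diameter. Origin: centre of the block's underside, at bench height. The cup's white flat floor is 24 mm above the origin, its rim 29 mm above the origin, its axis is the z axis through the origin
- jar: white grease jar with black lid and yellow label, 51 mm in diameter, 55 mm high, 0.15 kg, loose on the bench among the other things; it is to be left alone. Origin: centre of its underside

How it is judged:
By the outcome, as a careful person would: the job done as asked, in the order asked, and still so for the second after the job is handed in, with the robot touching nothing.
It also fails if it takes over 144 s, if anything falls off the work surface, if the arm or the gripper's body presses on something with over 40 N, if the wrist force passes 120 N, or if a joint passes its speed limit or range.

## Working session

There is one attempt and no reset: what is moved stays moved. The work goes in short steps, Python scripts to look and compute and a tool call to move; the robot and the scene stay as the last step left them, time stands still between calls to the robot, and variables do not carry over. Pictures are saved under pics/ and viewed, at most 14 in all, crops included, and the job is handed in when it is done.

Besides the shell and the picture viewer there is one more tool, called after "Call:" in YAML: its name, and indented under it one key for each argument. jog_arm: Moves the arm, as the interface text tells. Its arguments: {"type":"object","properties":{"moves":{"type":"array"},"newtons":{"type":"number"}},"required":["moves"]}

```bash
ls; mkdir -p pics; cat > h.py <<'E'
import numpy as np, cv2
from plant import get_state, capture, close_job, regions_of
from scipy.spatial.transform import Rotation as R
def ray(pic,px):
    K=np.array(pic["mtx"]);k=pic["k1"]
    d=np.array([(px[0]-K[0,2])/K[0,0],(px[1]-K[1,2])/K[1,1]])
    u=d.copy()
    for _ in range(30): u=d/(1+k*(u@u))
    return np.array([u[0],u[1],1.])
def T_of(pic,st=None):
    if "world_from_camera" in pic: return np.array(pic["world_from_camera"])
    T=np.eye(4);T[:3,:3]=R.from_euler('xyz',st["eef_rot"],degrees=True).as_matrix();T[:3,3]=st["tcp_pos"]
    return T@np.array(pic["hand_eye"])
def onz(pic,px,z,st=None):
    T=T_of(pic,st);d=T[:3,:3]@ray(pic,px);o=T[:3,3]
    return (o+d*(z-o[2])/d[2])[:2]
def proj(pic,P,st=None):
    T=np.linalg.inv(T_of(pic,st));p=T[:3,:3]@np.array(P)+T[:3,3]
    u=p[:2]/p[2];u=u*(1+pic["k1"]*(u@u));K=np.array(pic["mtx"])
    return np.array([K[0,0]*u[0]+K[0,2],K[1,1]*u[1]+K[1,2]])
E
python3 - <<'E'
from h import *
s=get_state();print({k:np.round(v,3) for k,v in s.items()})
for n in ["top","side"]:
    p=capture(n);cv2.imwrite(f"pics/{n}0.png",p["pixels"]);print(n,np.round(T_of(p),3).tolist(),p["k1"],np.array(p["mtx"])[0])
    for t in ["red_housing","blue_housing","green_housing","coupling","red_pad","blue_pad","green_pad","mat","nest","jar"]:
        r=regions_of(p,t)
        print(t,[(round(x["confidence"],2),np.round(x["pixel"]).tolist(),int(x["pixels"].sum())) for x in r[:2]])
E
```

```text
pics
{'time_s': np.float64(0.0), 'joints': array([ 8.3944e+01,  2.0591e+01,  6.3400e-01, -2.2000e-02, -7.0136e+01,
       -1.6506e+01]), 'qd': array([-0.024, -0.018,  0.044,  0.035,  0.029, -0.015]), 'joint_torque': array([-1.0000e-03, -5.8271e+01,  2.9305e+01,  6.9970e+00,  7.0000e-03,
       -0.0000e+00]), 'tcp_pos': array([0.259, 0.623, 0.226]), 'eef_rot': array([ 1.79906e+02, -6.00000e-03, -2.25700e+01]), 'contact_force': array([-0.486,  1.348,  0.423]), 'moment': array([-0.009, -0.071, -0.002]), 'gripper_force': np.float64(0.0), 'gripper_width': np.float64(0.087)}
top [[-0.029, -0.998, 0.052, 0.521], [-1.0, 0.029, 0.002, 0.01], [-0.004, -0.052, -0.999, 1.03], [0.0, 0.0, 0.0, 1.0]] -0.08770996433192586 [379.58709061   0.         317.37408186]
red_housing [(0.87, [317.0, 245.0], 387)]
blue_housing [(0.64, [301.0, 201.0], 383)]
green_housing [(0.83, [343.0, 214.0], 434)]
coupling [(0.71, [322.0, 219.0], 264), (0.28, [262.0, 154.0], 330)]
red_pad [(0.54, [342.0, 212.0], 401)]
blue_pad [(0.58, [309.0, 214.0], 86)]
green_pad [(0.4, [337.0, 202.0], 11), (0.29, [299.0, 203.0], 363)]
mat [(0.9, [226.0, 210.0], 4542)]
nest [(0.86, [422.0, 219.0], 2826)]
jar [(0.59, [265.0, 154.0], 262)]
side [[-0.951, -0.215, 0.224, 0.359], [-0.31, 0.689, -0.655, 0.722], [-0.013, -0.692, -0.722, 0.824], [0.0, 0.0, 0.0, 1.0]] -0.045217239374401356 [510.56247893   0.         323.07339261]
red_housing [(0.8, [391.0, 223.0], 1312), (0.29, [374.0, 212.0], 25)]
blue_housing [(0.77, [334.0, 226.0], 1309), (0.74, [359.0, 226.0], 538)]
green_housing [(0.82, [359.0, 189.0], 1095)]
coupling [(0.74, [362.0, 224.0], 498)]
red_pad [(0.66, [386.0, 253.0], 220)]
blue_pad [(0.52, [336.0, 248.0], 211)]
green_pad []
mat []
nest [(0.83, [395.0, 154.0], 2499)]
jar [(0.88, [255.0, 255.0], 769)]
```

```bash
python3 - <<'E'
import cv2
t=cv2.imread("pics/top0.png")[120:300,170:480];cv2.imwrite("pics/top0c.png",cv2.resize(t,None,fx=2.5,fy=2.5,interpolation=2))
E
```

```text
(no output)
```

View pics/top0c.png

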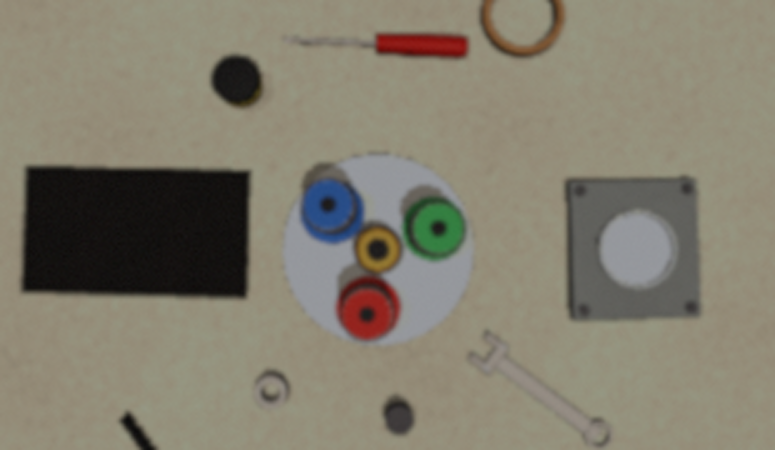

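View pics/side0.png

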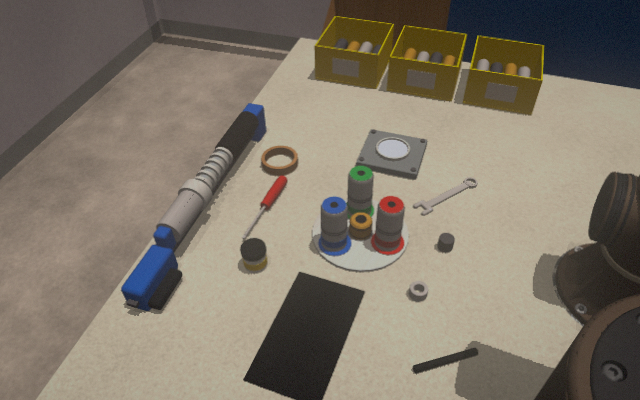

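Top view: blue, green and red disc tops are at about (301,202), (345,211) and (317,246). The coupling is at (321,220), the cup at (425,220), the mat centre at (224,213) and the jar at (265,153). I distrust the network's pad labels here, since "red_pad" at (342,212) is on the green housing. The side view confirms the layout.

```bash
python3 - <<'E'
from h import *
p=capture("top")
im=p["pixels"].astype(int);b,g,r=im[...,0],im[...,1],im[...,2]
hs={}
for n,(px,z) in dict(red=((316.8,245.6),.121),blue=((301.2,201.6),.121),green=((344.8,211.2),.121),coup=((320.8,219.6),.048),cup=((424.8,219.6),.024),jar=((264.6,151.5),.055),m1=((180.8,186.8),.004),m2=((269.6,188.8),.004),m3=((268.4,238.4),.004),m4=((179.2,236),.004)).items():
    hs[n]=onz(p,px,z);print(n,np.round(hs[n],4))
s=capture("side")
for n,(px,z) in dict(red=((391,204),.121),blue=((334,206),.121),green=((361,174),.121),coup=((361,220),.048),cup=((393,149),.024),jar=((253,248),.055)).items(): print("side",n,np.round(onz(s,px,z),4))
c=hs["coup"]
for n in ["red","blue","green"]:
    d=hs[n]-c;print(n,np.linalg.norm(d),np.degrees(np.arctan2(d[1],d[0])))
w=capture("wrist");print(np.round(w["hand_eye"],3),w["mtx"][0])
E
```

```text
red [0.4601 0.0167]
blue [0.5662 0.0511]
green [ 0.5402 -0.0527]
coup [0.5219 0.005 ]
cup [ 0.5136 -0.272 ]
jar [0.7026 0.1458]
m1 [0.6223 0.3865]
m2 [0.6094 0.1413]
m3 [0.4752 0.1476]
m4 [0.4877 0.3925]
side red [0.4606 0.0155]
side blue [0.5649 0.0538]
side green [ 0.5393 -0.0519]
side coup [0.5203 0.007 ]
side cup [ 0.5127 -0.272 ]
side jar [0.7021 0.1502]
red 0.06288840186934673 169.26222321098183
blue 0.06396243382340802 46.11719232415268
green 0.06048527299634545 -72.36798959514621
[[-0.001 -0.963 -0.269  0.071]
 [ 1.    -0.001  0.     0.001]
 [-0.    -0.269  0.963 -0.158]
 [ 0.     0.     0.     1.   ]] [347.77210699   0.         318.37288032]
```

```bash
cat > plan.py <<'E'
"""plan(list of (x,y,z,yaw,opening_cm,nrows)) -> prints rows per call of 12; metres, degrees"""
from h import *
def plan(wps,start=None):
    if start is None:
        s=get_state();start=list(s["tcp_pos"])+[s["eef_rot"][2]]
    p=np.array(start[:3],float);yaw=start[3];rows=[]
    for x,y,z,yw,op,n in wps:
        p0=p.copy();y0=yaw;P=np.array([x,y,z])
        for i in range(1,n+1):
            t=i/n;f=t*t*(3-2*t) if n>2 else t
            M=(R.from_euler('z',yaw,degrees=True)*R.from_euler('x',180,degrees=True)).as_matrix()
            d=np.round(M.T@((p0+(P-p0)*f)-p)*100,1)+0.
            a=round(float(-((y0+(yw-y0)*f)-yaw)),1)+0.
            p=p+M@d/100;yaw-=a
            if np.linalg.norm(d)>6.2 or abs(a)>10.6: print("TOO FAST",d,a)
            rows.append([[float(v) for v in d],a,op])
    for i in range(0,len(rows),12): print(str(rows[i:i+12]).replace(" ",""))
    print("end",np.round(p,4),round(yaw,1),len(rows)/8)
E
python3 - <<'E'
from plan import *
plan([(.5398,-.0523,.215,-72,8.7,20)])
E
```

```text
[[[0.4,0.4,0.0],0.4,8.7],[[1.1,1.0,0.0],1.0,8.7],[[1.7,1.7,0.1],1.6,8.7],[[2.4,2.1,0.0],2.1,8.7],[[2.9,2.4,0.1],2.6,8.7],[[3.5,2.7,0.1],3.0,8.7],[[4.0,2.7,0.0],3.2,8.7],[[4.4,2.6,0.1],3.5,8.7],[[4.7,2.5,0.1],3.6,8.7],[[5.0,2.2,0.1],3.7,8.7],[[5.2,1.9,0.1],3.7,8.7],[[5.1,1.5,0.1],3.6,8.7]]
[[[5.0,1.2,0.0],3.5,8.7],[[4.8,0.8,0.1],3.3,8.7],[[4.3,0.4,0.1],2.9,8.7],[[3.8,0.2,0.0],2.6,8.7],[[3.2,0.1,0.1],2.1,8.7],[[2.4,-0.1,0.0],1.6,8.7],[[1.5,-0.1,0.0],1.1,8.7],[[0.5,0.0,0.1],0.3,8.7]]
end [ 0.5395 -0.0522  0.2146] -72.0 2.5
```

Call:
jog_arm:
  moves:
    - [[0.4,0.4,0.0],0.4,8.7]
    - [[1.1,1.0,0.0],1.0,8.7]
    - [[1.7,1.7,0.1],1.6,8.7]
    - [[2.4,2.1,0.0],2.1,8.7]
    - [[2.9,2.4,0.1],2.6,8.7]
    - [[3.5,2.7,0.1],3.0,8.7]
    - [[4.0,2.7,0.0],3.2,8.7]
    - [[4.4,2.6,0.1],3.5,8.7]
    - [[4.7,2.5,0.1],3.6,8.7]
    - [[5.0,2.2,0.1],3.7,8.7]
    - [[5.2,1.9,0.1],3.7,8.7]
    - [[5.1,1.5,0.1],3.6,8.7]

```text
time_s: 2.75
tcp_pos: [0.4413, 0.1831, 0.2189]
eef_rot: [-179.9, 0.0, -54.7]
contact_force: [0.5, 1.4, 1.0]
gripper_width: 0.0868
gripper_force: 0.0
```

Call:
jog_arm:
  moves:
    - [[5.0,1.2,0.0],3.5,8.7]
    - [[4.8,0.8,0.1],3.3,8.7]
    - [[4.3,0.4,0.1],2.9,8.7]
    - [[3.8,0.2,0.0],2.6,8.7]
    - [[3.2,0.1,0.1],2.1,8.7]
    - [[2.4,-0.1,0.0],1.6,8.7]
    - [[1.5,-0.1,0.0],1.1,8.7]
    - [[0.5,0.0,0.1],0.3,8.7]
    - [[0,0,0],0,8.7]
    - [[0,0,0],0,8.7]

```text
time_s: 4.0
tcp_pos: [0.5393, -0.0516, 0.2147]
eef_rot: [-180.0, 0.0, -71.9]
contact_force: [-0.1, -0.5, 0.0]
gripper_width: 0.0874
gripper_force: 0.0
```

```bash
python3 - <<'E'
from h import *
st=get_state();w=capture("wrist");print(st["tcp_pos"],st["eef_rot"])
cv2.imwrite("pics/w1.png",w["pixels"])
hsv=cv2.cvtColor(w["pixels"],cv2.COLOR_BGR2HSV)
for n,p in dict(red=(.4603,.0161),blue=(.5656,.0525),green=(.5398,-.0523)).items():
    print(n,"expect px",np.round(proj(w,[*p,.121],st)))
    for x in regions_of(w,n+"_housing")[:1]: print(x["confidence"],x["pixel"])
    # disc blobs
    lo,hi={"red":((0,120,60),(8,255,255)),"blue":((100,120,50),(125,255,255)),"green":((45,100,40),(85,255,255))}[n]
    m=cv2.inRange(hsv,lo,hi)
    k,l,s,c=cv2.connectedComponentsWithStats(m)
    for i in np.argsort(-s[1:,4])[:2]+1:
        print("  blob",s[i],np.round(c[i],1),np.round(onz(w,s[i,:2]+(s[i,2:4]-1)/2,.121,st),4))
print("coup",np.round(proj(w,[.5211,.006,.048],st)))
E
```

```text
[ 0.53932454 -0.0515782   0.2146598 ] [-1.79989179e+02  4.47816670e-03 -7.19120566e+01]
red expect px [383. 312.]
0.67 [373.0, 272.5]
  blob [ 105   69   48  101 2717] [128.  118.3] [ 0.6855 -0.0727]
  blob [ 357  309   56   30 1175] [384.  322.5] [0.4548 0.0258]
blue expect px [247. 314.]
0.71 [260.0, 268.7]
  blob [ 221  309   57   30 1186] [249.5 322.6] [0.5619 0.0607]
  blob [239 230  61  47 949] [274.3 246.8] [ 0.5633 -0.0054]
green expect px [316. 207.]
0.77 [320.9, 196.8]
  blob [ 288  175   62   61 2611] [318.5 204.7] [ 0.5386 -0.0543]
  blob [ 285  141   65   44 1027] [315.8 157.1] [ 0.5496 -0.0844]
coup [316. 246.]
```

View pics/w1.png

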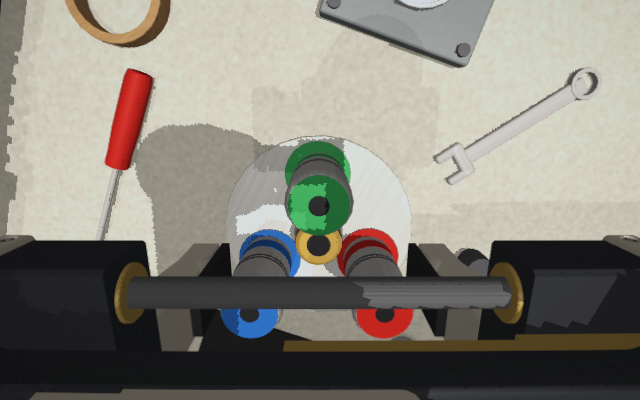

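The wrist view shows the green disc at (318,205), with the coupling below it at (318,245) and blue and red at (249,323) and (384,323). This agrees with the estimates, so I'll descend on green.

```bash
python3 - <<'E'
from plan import *
plan([(.539,-.0538,.066,-72,8.7,9)])
plan([(.539,-.0538,.225,-72,5,8),(.553,.347,.225,-90,5,14),(.553,.347,.061,-90,5,10)],[.539,-.0538,.066,-72])
E
```

```text
[[[0.0,0.0,0.5],0.0,8.7],[[0.0,0.0,1.4],0.0,8.7],[[0.0,0.0,2.0],0.0,8.7],[[0.1,0.0,2.3],0.0,8.7],[[0.0,0.1,2.5],0.0,8.7],[[0.0,0.0,2.3],0.1,8.7],[[0.1,0.0,2.0],0.0,8.7],[[0.0,0.0,1.4],0.0,8.7],[[0.0,0.0,0.5],0.0,8.7]]
end [ 0.5391 -0.0539  0.0657] -72.0 1.125
[[[0.0,0.0,-0.7],0.0,5],[[0.0,0.0,-1.8],0.0,5],[[0.0,0.0,-2.5],0.0,5],[[0.0,0.0,-2.9],0.0,5],[[0.0,0.0,-3.0],0.0,5],[[0.0,0.0,-2.5],0.0,5],[[0.0,0.0,-1.8],0.0,5],[[0.0,0.0,-0.7],0.0,5],[[-0.5,-0.2,0.0],0.3,5],[[-1.6,-0.6,0.0],0.7,5],[[-2.4,-0.8,0.0],1.1,5],[[-3.0,-1.0,0.0],1.5,5]]
[[[-3.6,-1.0,0.0],1.6,5],[[-4.0,-1.1,0.0],1.9,5],[[-4.1,-0.9,0.0],1.9,5],[[-4.2,-0.8,0.0],1.9,5],[[-4.1,-0.7,0.0],1.9,5],[[-3.7,-0.4,0.0],1.6,5],[[-3.2,-0.4,0.0],1.5,5],[[-2.5,-0.1,0.0],1.1,5],[[-1.6,-0.1,0.0],0.7,5],[[-0.6,0.0,0.0],0.3,5],[[0.0,0.0,0.5],0.0,5],[[0.0,0.0,1.2],0.0,5]]
[[[0.0,0.0,1.8],0.0,5],[[0.0,0.0,2.3],0.0,5],[[0.0,0.0,2.4],0.0,5],[[0.0,0.0,2.4],0.0,5],[[0.0,0.0,2.3],0.0,5],[[0.0,0.0,1.8],0.0,5],[[0.0,0.0,1.2],0.0,5],[[0.0,0.0,0.5],0.0,5]]
end [0.5525 0.347  0.061 ] -90.0 4.0
```

Call:
jog_arm:
  moves:
    - [[0,0,0.5],0,8.7]
    - [[0,0,1.4],0,8.7]
    - [[0,0,2.0],0,8.7]
    - [[0.1,0,2.3],0,8.7]
    - [[0,0.1,2.5],0,8.7]
    - [[0,0,2.3],0.1,8.7]
    - [[0.1,0,2.0],0,8.7]
    - [[0,0,1.4],0,8.7]
    - [[0,0,0.5],0,8.7]
    - [[0,0,0],0,8.7]

```text
time_s: 5.45
tcp_pos: [0.5392, -0.0544, 0.0655]
eef_rot: [180.0, -0.0, -72.1]
contact_force: [0.2, -0.0, 0.0]
gripper_width: 0.0871
gripper_force: 0.0
```

Call:
jog_arm:
  moves:
    - [[0,0,0],0,5]
    - [[0,0,0],0,5]
    - [[0,0,0],0,5]
    - [[0,0,0],0,5]
    - [[0,0,0],0,5]
    - [[0,0,0],0,5]
  newtons: 30

```text
time_s: 6.2
tcp_pos: [0.5396, -0.0543, 0.0658]
eef_rot: [-180.0, -0.0, -72.1]
contact_force: [1.6, -0.1, 1.0]
gripper_width: 0.0532
gripper_force: 30.0
```

Gripped firmly; lift and carry.

Call:
jog_arm:
  moves:
    - [[0,0,-0.7],0,5]
    - [[0,0,-1.8],0,5]
    - [[0,0,-2.5],0,5]
    - [[0,0,-2.9],0,5]
    - [[0,0,-3.0],0,5]
    - [[0,0,-2.5],0,5]
    - [[0,0,-1.8],0,5]
    - [[0,0,-0.7],0,5]
    - [[-0.5,-0.2,0],0.3,5]
    - [[-1.6,-0.6,0],0.7,5]
    - [[-2.4,-0.8,0],1.1,5]
    - [[-3.0,-1.0,0],1.5,5]

```text
time_s: 7.7
tcp_pos: [0.5416, 0.0255, 0.2231]
eef_rot: [179.9, 0.0, -75.8]
contact_force: [0.1, -0.4, -5.6]
gripper_width: 0.0535
gripper_force: 30.0
```

Call:
jog_arm:
  moves:
    - [[-3.6,-1.0,0],1.6,5]
    - [[-4.0,-1.1,0],1.9,5]
    - [[-4.1,-0.9,0],1.9,5]
    - [[-4.2,-0.8,0],1.9,5]
    - [[-4.1,-0.7,0],1.9,5]
    - [[-3.7,-0.4,0],1.6,5]
    - [[-3.2,-0.4,0],1.5,5]
    - [[-2.5,-0.1,0],1.1,5]
    - [[-1.6,-0.1,0],0.7,5]
    - [[-0.6,0,0],0.3,5]
    - [[0,0,0.5],0,5]
    - [[0,0,1.2],0,5]

```text
time_s: 9.2
tcp_pos: [0.5533, 0.3458, 0.2075]
eef_rot: [-180.0, 0.0, -90.1]
contact_force: [0.1, -0.6, -4.4]
gripper_width: 0.0532
gripper_force: 30.0
```

Call:
jog_arm:
  moves:
    - [[0,0,1.8],0,5]
    - [[0,0,2.3],0,5]
    - [[0,0,2.4],0,5]
    - [[0,0,2.4],0,5]
    - [[0,0,2.3],0,5]
    - [[0,0,1.8],0,5]
    - [[0,0,1.2],0,5]
    - [[0,0,0.2],0,5]
    - [[0,0,0],0,5]

```text
time_s: 10.32
tcp_pos: [0.5535, 0.3467, 0.0641]
eef_rot: [-180.0, 0.0, -90.1]
contact_force: [-0.1, 1.2, -5.0]
gripper_width: 0.0532
gripper_force: 30.0
```

```bash
python3 - <<'E'
from plan import *
s=get_state();print(s["tcp_pos"],s["contact_force"],s["gripper_width"],s["gripper_force"])
p=capture("side");cv2.imwrite("pics/s1.png",p["pixels"][130:400,180:500])
# next: blue
plan([(.553,.347,.2,-90,8.7,7),(.5656,.0525,.2,-130,8.7,14),(.5656,.0525,.066,-130,8.7,9)],[.553,.347,.06,-90])
E
```

```text
[0.55351469 0.34672281 0.06408816] [-0.12193811  1.18479152 -4.99231399] 0.05322694493645635 29.98348541557789
[[[0.0,0.0,-0.8],0.0,8.7],[[0.0,0.0,-2.0],0.0,8.7],[[0.0,0.0,-2.7],0.0,8.7],[[0.0,0.0,-3.0],0.0,8.7],[[0.0,0.0,-2.7],0.0,8.7],[[0.0,0.0,-2.0],0.0,8.7],[[0.0,0.0,-0.8],0.0,8.7],[[0.4,0.0,0.0],0.6,8.7],[[1.2,-0.1,0.0],1.6,8.7],[[1.9,-0.1,0.0],2.5,8.7],[[2.3,-0.3,0.0],3.2,8.7],[[2.7,-0.5,0.0],3.8,8.7]]
[[[2.9,-0.8,0.0],4.0,8.7],[[3.0,-0.9,0.0],4.3,8.7],[[2.9,-1.2,0.0],4.3,8.7],[[2.7,-1.4,0.0],4.0,8.7],[[2.4,-1.4,0.0],3.8,8.7],[[1.9,-1.3,0.0],3.2,8.7],[[1.5,-1.2,0.0],2.5,8.7],[[0.9,-0.7,0.0],1.6,8.7],[[0.3,-0.3,0.0],0.6,8.7],[[0.0,0.0,0.5],0.0,8.7],[[0.0,0.0,1.2],0.0,8.7],[[0.0,0.0,1.8],0.0,8.7]]
[[[0.0,0.0,2.1],0.0,8.7],[[0.0,0.0,2.2],0.0,8.7],[[0.0,0.0,2.1],0.0,8.7],[[0.0,0.0,1.8],0.0,8.7],[[0.0,0.0,1.2],0.0,8.7],[[0.0,0.0,0.5],0.0,8.7]]
end [0.5654 0.0527 0.066 ] -130.0 3.75
```

View pics/s1.png

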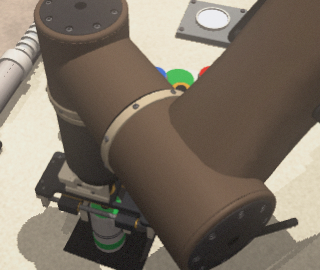

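Green is upright just above the mat, on its far half (crop (108,235)). I'll lower the last 5 mm and release.

Call:
jog_arm:
  moves:
    - [[0,0,0.2],0,5]
    - [[0,0,0.2],0,5]
    - [[0,0,0.1],0,5]
    - [[0,0,0],0,5]
    - [[0,0,0],0,5]

```text
time_s: 11.0
tcp_pos: [0.5532, 0.3465, 0.0589]
eef_rot: [-180.0, 0.0, -90.1]
contact_force: [-1.4, -0.6, -0.5]
gripper_width: 0.0529
gripper_force: 30.0
```

Call:
jog_arm:
  moves:
    - [[0,0,0],0,5.8]
    - [[0,0,0],0,6.5]
    - [[0,0,0],0,8.7]
    - [[0,0,0],0,8.7]
    - [[0,0,0],0,8.7]
    - [[0,0,0],0,8.7]

```text
time_s: 11.75
tcp_pos: [0.5532, 0.3464, 0.0585]
eef_rot: [-180.0, -0.0, -90.1]
contact_force: [-0.2, 0.2, 0.2]
gripper_width: 0.0869
gripper_force: 0.0
```

Call:
jog_arm:
  moves:
    - [[0,0,-0.8],0,8.7]
    - [[0,0,-2.0],0,8.7]
    - [[0,0,-2.7],0,8.7]
    - [[0,0,-3.0],0,8.7]
    - [[0,0,-2.7],0,8.7]
    - [[0,0,-2.0],0,8.7]
    - [[0,0,-0.8],0,8.7]
    - [[0.4,0,0],0.6,8.7]
    - [[1.2,-0.1,0],1.6,8.7]
    - [[1.9,-0.1,0],2.5,8.7]
    - [[2.3,-0.3,0],3.2,8.7]
    - [[2.7,-0.5,0],3.8,8.7]

```text
time_s: 13.25
tcp_pos: [0.5565, 0.2587, 0.1984]
eef_rot: [180.0, -0.0, -102.0]
contact_force: [0.2, -0.2, -0.7]
gripper_width: 0.0871
gripper_force: 0.0
```

Call:
jog_arm:
  moves:
    - [[2.9,-0.8,0],4.0,8.7]
    - [[3.0,-0.9,0],4.3,8.7]
    - [[2.9,-1.2,0],4.3,8.7]
    - [[2.7,-1.4,0],4.0,8.7]
    - [[2.4,-1.4,0],3.8,8.7]
    - [[1.9,-1.3,0],3.2,8.7]
    - [[1.5,-1.2,0],2.5,8.7]
    - [[0.9,-0.7,0],1.6,8.7]
    - [[0.3,-0.3,0],0.6,8.7]
    - [[0,0,0],0,8.7]
    - [[0,0,0],0,8.7]

```text
time_s: 14.62
tcp_pos: [0.5653, 0.0526, 0.1985]
eef_rot: [180.0, -0.0, -130.0]
contact_force: [0.9, 0.4, -0.6]
gripper_width: 0.0871
gripper_force: 0.0
```

```bash
python3 - <<'E'
from plan import *
st=get_state();w=capture("wrist");print(st["tcp_pos"],st["eef_rot"])
hsv=cv2.cvtColor(w["pixels"],cv2.COLOR_BGR2HSV)
m=cv2.inRange(hsv,(100,120,50),(125,255,255));k,l,s,c=cv2.connectedComponentsWithStats(m)
for i in np.argsort(-s[1:,4])[:3]+1: print(s[i],np.round(c[i],1),np.round(onz(w,s[i,:2]+(s[i,2:4]-1)/2,.121,st),4))
for z in (.121,.011): print(proj(w,[.5656,.0525,z],st))
cv2.imwrite("pics/w2.png",w["pixels"])
plan([(.5656,.0525,.066,-130,8.7,10)])
plan([(.5656,.0525,.225,-130,5,8),(.549,.267,.225,-90,5,12),(.549,.267,.064,-90,5,10),(.549,.267,.059,-90,5,4)],[.5656,.0525,.066,-130])
E
```

```text
[0.56526249 0.05263946 0.19847842] [ 1.79996211e+02 -2.62736288e-03 -1.30015890e+02]
[ 284  182   67   63 2918] [316.9 213. ] [0.5636 0.0508]
[285 147  68  46 980] [321.5 162.9] [0.5428 0.0277]
[316.38026145 216.50911863]
[317.08182325 183.92449132]
[[[0.0,0.0,0.4],0.0,8.7],[[0.0,0.0,1.0],0.0,8.7],[[0.0,0.0,1.5],0.0,8.7],[[0.0,0.0,1.8],0.0,8.7],[[0.0,0.0,1.9],0.0,8.7],[[0.0,0.0,2.0],0.0,8.7],[[0.0,0.0,1.8],0.0,8.7],[[0.0,0.0,1.5],0.0,8.7],[[0.0,0.0,1.0],0.0,8.7],[[0.0,0.0,0.4],0.0,8.7]]
end [0.5653 0.0527 0.0655] -130.0 1.25
[[[0.0,0.0,-0.7],0.0,5],[[0.0,0.0,-1.8],0.0,5],[[0.0,0.0,-2.5],0.0,5],[[0.0,0.0,-2.9],0.0,5],[[0.0,0.0,-3.0],0.0,5],[[0.0,0.0,-2.5],0.0,5],[[0.0,0.0,-1.8],0.0,5],[[0.0,0.0,-0.7],0.0,5],[[-0.3,0.3,0.0],-0.8,5],[[-0.8,0.8,0.0],-2.2,5],[[-1.4,1.2,0.0],-3.2,5],[[-1.7,1.3,0.0],-4.2,5]]
[[[-2.1,1.5,0.0],-4.6,5],[[-2.3,1.3,0.0],-5.0,5],[[-2.4,1.1,0.0],-5.0,5],[[-2.4,0.8,0.0],-4.6,5],[[-2.2,0.6,0.0],-4.1,5],[[-1.7,0.3,0.0],-3.3,5],[[-1.1,0.1,0.0],-2.2,5],[[-0.5,0.1,0.0],-0.8,5],[[0.0,0.0,0.5],0.0,5],[[0.0,0.0,1.2],0.0,5],[[0.0,0.0,1.8],0.0,5],[[0.0,0.0,2.2],0.0,5]]
[[[0.0,0.0,2.3],0.0,5],[[0.0,0.0,2.4],0.0,5],[[0.0,0.0,2.2],0.0,5],[[0.0,0.0,1.8],0.0,5],[[0.0,0.0,1.2],0.0,5],[[0.0,0.0,0.5],0.0,5],[[0.0,0.0,0.1],0.0,5],[[0.0,0.0,0.2],0.0,5],[[0.0,0.0,0.1],0.0,5],[[0.0,0.0,0.1],0.0,5]]
end [0.5488 0.2673 0.059 ] -90.0 4.25
```

Call:
jog_arm:
  moves:
    - [[0.1,0,0.4],0,8.7]
    - [[0,0,1.0],0,8.7]
    - [[0,0,1.5],0,8.7]
    - [[0,0,1.8],0,8.7]
    - [[0,0,1.9],0,8.7]
    - [[0,0,2.0],0,8.7]
    - [[0,0,1.8],0,8.7]
    - [[0,0,1.5],0,8.7]
    - [[0,0,1.0],0,8.7]
    - [[0,0,0.4],0,8.7]
    - [[0,0,0],0,8.7]

```text
time_s: 16.05
tcp_pos: [0.5647, 0.0514, 0.0656]
eef_rot: [-180.0, -0.0, -130.1]
contact_force: [-0.0, 0.6, -0.2]
gripper_width: 0.0871
gripper_force: 0.0
```

Call:
jog_arm:
  moves:
    - [[0,0,0],0,5]
    - [[0,0,0],0,5]
    - [[0,0,0],0,5]
    - [[0,0,0],0,5]
    - [[0,0,0],0,5]
    - [[0,0,0],0,5]
  newtons: 30

```text
time_s: 16.8
tcp_pos: [0.5648, 0.0514, 0.0658]
eef_rot: [-180.0, 0.0, -130.1]
contact_force: [-0.4, -0.9, 1.6]
gripper_width: 0.0534
gripper_force: 30.0
```

Call:
jog_arm:
  moves:
    - [[0,0,-0.7],0,5]
    - [[0,0,-1.8],0,5]
    - [[0,0,-2.5],0,5]
    - [[0,0,-2.9],0,5]
    - [[0,0,-3.0],0,5]
    - [[0,0,-2.5],0,5]
    - [[0,0,-1.8],0,5]
    - [[0,0,-0.7],0,5]
    - [[-0.3,0.3,0],-0.8,5]
    - [[-0.8,0.8,0],-2.2,5]
    - [[-1.4,1.2,0],-3.2,5]
    - [[-1.7,1.3,0],-4.2,5]

```text
time_s: 18.3
tcp_pos: [0.5603, 0.1081, 0.2241]
eef_rot: [180.0, -0.0, -119.4]
contact_force: [0.7, 0.4, -3.8]
gripper_width: 0.0533
gripper_force: 30.0
```

Call:
jog_arm:
  moves:
    - [[-2.1,1.5,0],-4.6,5]
    - [[-2.3,1.3,0],-5.0,5]
    - [[-2.4,1.1,0],-5.0,5]
    - [[-2.4,0.8,0],-4.6,5]
    - [[-2.2,0.6,0],-4.1,5]
    - [[-1.7,0.3,0],-3.3,5]
    - [[-1.1,0.1,0],-2.2,5]
    - [[-0.5,0.1,0],-0.8,5]
    - [[0,0,0.5],0,5]
    - [[0,0,1.2],0,5]
    - [[0,0,1.8],0,5]
    - [[0,0,2.2],0,5]

```text
time_s: 19.8
tcp_pos: [0.548, 0.2655, 0.1666]
eef_rot: [-180.0, 0.0, -90.1]
contact_force: [-0.2, -0.2, -4.0]
gripper_width: 0.0534
gripper_force: 30.0
```

Call:
jog_arm:
  moves:
    - [[0,0,2.3],0,5]
    - [[0,0,2.4],0,5]
    - [[0,0,2.2],0,5]
    - [[0,0,1.8],0,5]
    - [[0,0,1.2],0,5]
    - [[0,0,0.5],0,5]
    - [[0,0,0.1],0,5]
    - [[0,0,0.2],0,5]
    - [[0,0,0],0,5]
    - [[0,0,0],0,5]

```text
time_s: 21.05
tcp_pos: [0.5482, 0.2664, 0.0609]
eef_rot: [-180.0, 0.0, -90.1]
contact_force: [-0.1, -0.3, -3.5]
gripper_width: 0.0536
gripper_force: 30.0
```

Call:
jog_arm:
  moves:
    - [[0,0,0.2],0,5]
    - [[0,0,0],0,5]
    - [[0,0,0],0,5]

```text
time_s: 21.42
tcp_pos: [0.5482, 0.2664, 0.0588]
eef_rot: [-180.0, 0.0, -90.1]
contact_force: [0.2, 0.8, -1.1]
gripper_width: 0.0533
gripper_force: 30.0
```

```bash
python3 - <<'E'
from plan import *
s=get_state();print(s["tcp_pos"],s["contact_force"])
plan([(.548,.266,.2,-90,8.7,7),(.4603,.0161,.2,-12,8.7,16),],[.548,.266,.059,-90])
plan([(.4603,.0161,.066,-12,8.7,10)],[.4603,.0161,.2,-12])
plan([(.4603,.0161,.225,-12,5,8),(.545,.187,.225,-90,5,16),(.545,.187,.064,-90,5,10)],[.4603,.0161,.066,-12])
E
```

```text
[0.54822405 0.26639988 0.05881123] [ 0.19534006  0.84031193 -1.13849595]
[[[0.0,0.0,-0.8],0.0,8.7],[[0.0,0.0,-2.0],0.0,8.7],[[0.0,0.0,-2.7],0.0,8.7],[[0.0,0.0,-3.1],0.0,8.7],[[0.0,0.0,-2.7],0.0,8.7],[[0.0,0.0,-2.0],0.0,8.7],[[0.0,0.0,-0.8],0.0,8.7],[[0.3,0.1,0.0],-0.9,8.7],[[0.8,0.3,0.0],-2.5,8.7],[[1.2,0.5,0.0],-3.8,8.7],[[1.5,0.7,0.0],-5.0,8.7],[[1.7,1.1,0.0],-5.9,8.7]]
[[[1.8,1.4,0.0],-6.6,8.7],[[1.7,1.6,0.0],-7.0,8.7],[[1.5,1.9,0.0],-7.3,8.7],[[1.3,2.1,0.0],-7.3,8.7],[[1.0,2.2,0.0],-7.0,8.7],[[0.7,2.2,0.0],-6.6,8.7],[[0.4,1.9,0.0],-5.9,8.7],[[0.1,1.7,0.0],-5.0,8.7],[[0.0,1.3,0.0],-3.8,8.7],[[-0.1,0.9,0.0],-2.5,8.7],[[0.0,0.3,0.0],-0.9,8.7]]
end [0.4601 0.0157 0.2   ] -12.0 2.875
[[[0.0,0.0,0.4],0.0,8.7],[[0.0,0.0,1.0],0.0,8.7],[[0.0,0.0,1.5],0.0,8.7],[[0.0,0.0,1.8],0.0,8.7],[[0.0,0.0,2.0],0.0,8.7],[[0.0,0.0,2.0],0.0,8.7],[[0.0,0.0,1.8],0.0,8.7],[[0.0,0.0,1.5],0.0,8.7],[[0.0,0.0,1.0],0.0,8.7],[[0.0,0.0,0.4],0.0,8.7]]
end [0.4603 0.0161 0.066 ] -12.0 1.25
[[[0.0,0.0,-0.7],0.0,5],[[0.0,0.0,-1.8],0.0,5],[[0.0,0.0,-2.5],0.0,5],[[0.0,0.0,-3.0],0.0,5],[[0.0,0.0,-2.9],0.0,5],[[0.0,0.0,-2.5],0.0,5],[[0.0,0.0,-1.8],0.0,5],[[0.0,0.0,-0.7],0.0,5],[[0.1,-0.2,0.0],0.9,5],[[0.1,-0.6,0.0],2.5,5],[[0.2,-0.9,0.0],3.8,5],[[0.1,-1.2,0.0],5.0,5]]
[[[0.1,-1.5,0.0],5.9,5],[[-0.1,-1.6,0.0],6.6,5],[[-0.3,-1.7,0.0],7.0,5],[[-0.6,-1.7,0.0],7.3,5],[[-0.7,-1.6,0.0],7.3,5],[[-0.9,-1.4,0.0],7.0,5],[[-1.0,-1.3,0.0],6.6,5],[[-1.1,-1.0,0.0],5.9,5],[[-0.9,-0.8,0.0],5.0,5],[[-0.8,-0.5,0.0],3.8,5],[[-0.5,-0.3,0.0],2.5,5],[[-0.2,-0.1,0.0],0.9,5]]
[[[0.0,0.0,0.5],0.0,5],[[0.0,0.0,1.2],0.0,5],[[0.0,0.0,1.8],0.0,5],[[0.0,0.0,2.2],0.0,5],[[0.0,0.0,2.3],0.0,5],[[0.0,0.0,2.4],0.0,5],[[0.0,0.0,2.2],0.0,5],[[0.0,0.0,1.8],0.0,5],[[0.0,0.0,1.2],0.0,5],[[0.0,0.0,0.5],0.0,5]]
end [0.5451 0.1869 0.064 ] -90.0 4.25
```

Call:
jog_arm:
  moves:
    - [[0,0,0],0,5.8]
    - [[0,0,0],0,6.5]
    - [[0,0,0],0,8.7]
    - [[0,0,0],0,8.7]
    - [[0,0,0],0,8.7]
    - [[0,0,0],0,8.7]

```text
time_s: 22.18
tcp_pos: [0.548, 0.2662, 0.0585]
eef_rot: [180.0, -0.0, -90.1]
contact_force: [0.4, -0.0, -0.3]
gripper_width: 0.087
gripper_force: 0.0
```

Call:
jog_arm:
  moves:
    - [[0,0,-0.8],0,8.7]
    - [[0,0,-2.0],0,8.7]
    - [[0,0,-2.7],0,8.7]
    - [[0,0,-3.1],0,8.7]
    - [[0,0,-2.7],0,8.7]
    - [[0,0,-2.0],0,8.7]
    - [[0,0,-0.8],0,8.7]
    - [[0.3,0.1,0],-0.9,8.7]
    - [[0.8,0.3,0],-2.5,8.7]
    - [[1.2,0.5,0],-3.8,8.7]
    - [[1.5,0.7,0],-5.0,8.7]
    - [[1.7,1.1,0],-5.9,8.7]

```text
time_s: 23.68
tcp_pos: [0.5268, 0.2074, 0.1982]
eef_rot: [179.9, -0.0, -71.7]
contact_force: [0.8, -0.8, 0.4]
gripper_width: 0.0868
gripper_force: 0.0
```

Call:
jog_arm:
  moves:
    - [[1.8,1.4,0],-6.6,8.7]
    - [[1.7,1.6,0],-7.0,8.7]
    - [[1.5,1.9,0],-7.3,8.7]
    - [[1.3,2.1,0],-7.3,8.7]
    - [[1.0,2.2,0],-7.0,8.7]
    - [[0.7,2.2,0],-6.6,8.7]
    - [[0.4,1.9,0],-5.9,8.7]
    - [[0.1,1.7,0],-5.0,8.7]
    - [[0,1.3,0],-3.8,8.7]
    - [[-0.1,0.9,0],-2.5,8.7]
    - [[0,0.3,0],-0.9,8.7]
    - [[0,0,0],0,8.7]

```text
time_s: 25.18
tcp_pos: [0.4597, 0.0159, 0.1991]
eef_rot: [180.0, 0.0, -12.1]
contact_force: [0.0, 0.2, -0.5]
gripper_width: 0.087
gripper_force: 0.0
```

```bash
python3 - <<'E'
from plan import *
st=get_state();w=capture("wrist");print(st["tcp_pos"],st["eef_rot"])
hsv=cv2.cvtColor(w["pixels"],cv2.COLOR_BGR2HSV)
m=cv2.inRange(hsv,(0,120,60),(8,255,255));k,l,s,c=cv2.connectedComponentsWithStats(m)
for i in np.argsort(-s[1:,4])[:3]+1: print(s[i],np.round(c[i],1),np.round(onz(w,s[i,:2]+(s[i,2:4]-1)/2,.121,st),4))
print(proj(w,[.4603,.0161,.121],st))
cv2.imwrite("pics/w3.png",w["pixels"])
E
```

```text
[0.45967261 0.0158842  0.19911507] [ 1.79975919e+02  3.50984186e-02 -1.20972729e+01]
[ 284  183   66   63 2912] [316.6 214. ] [0.4588 0.017 ]
[284 149  68  44 909] [319.5 164.3] [0.4891 0.0097]
[317.28714627 211.78763339]
```

View pics/w3.png

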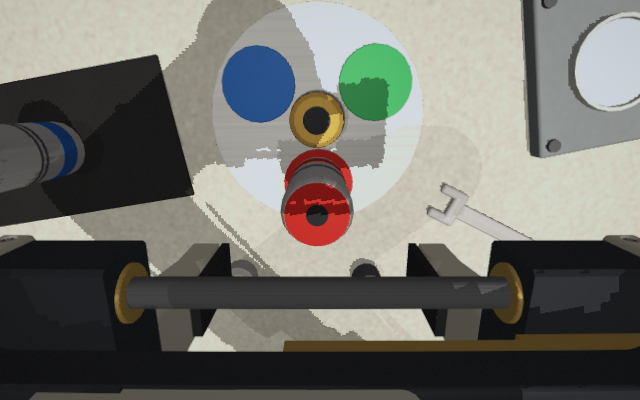

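The wrist view shows the blue pad free at (258,83), the green pad free at (376,82), the coupling at (316,119) and red at (317,214). The blue housing stands on the mat. I'll record the pad positions and take red.

```bash
cat >> h.py <<'E'
def blobs(pic,st,lo,hi,z,amin=600,win=None):
    m=cv2.inRange(cv2.cvtColor(pic["pixels"],cv2.COLOR_BGR2HSV),lo,hi)
    m=cv2.morphologyEx(m,cv2.MORPH_OPEN,np.ones((3,3),np.uint8))
    for c in cv2.findContours(m,cv2.RETR_EXTERNAL,cv2.CHAIN_APPROX_NONE)[0]:
        if cv2.contourArea(c)<amin: continue
        W=np.array([onz(pic,q,z,st) for q in cv2.convexHull(c)[:,0].astype(float)])
        A=np.c_[2*W,np.ones(len(W))];x=np.linalg.lstsq(A,(W**2).sum(1),rcond=None)[0]
        r=np.sqrt(x[2]+x[:2]@x[:2]);print("  circle",np.round(x[:2],4),"r",round(r,4),"rms",round(float((np.linalg.norm(W-x[:2],axis=1)-r).std()),4),np.mean(c[:,0],0).round())
COL={"red":((0,120,60),(8,255,255)),"blue":((100,120,50),(125,255,255)),"green":((45,90,40),(85,255,255)),"brass":((12,90,60),(30,255,255))}
E
python3 - <<'E'
from h import *
st=get_state();w=capture("wrist");print(st["tcp_pos"])
for n,z in (("red",.121),("blue",.011),("green",.011),("brass",.048)): print(n);blobs(w,st,*COL[n],z)
E
```

```text
[0.45977703 0.01603953 0.19921397]
red
  circle [0.4581 0.017 ] r 0.0233 rms 0.0001 [317. 214.]
  circle [0.4812 0.0113] r 0.0229 rms 0.0004 [319. 166.]
blue
  circle [0.5473 0.2699] r 0.0269 rms 0.0004 [ 62. 146.]
  circle [0.5622 0.0514] r 0.0341 rms 0.0001 [258.  84.]
green
  circle [ 0.5407 -0.0567] r 0.0342 rms 0.0001 [375.  82.]
brass
  circle [ 0.2152 -0.0832] r 0.1773 rms 0.0401 [463. 344.]
  circle [ 0.3159 -0.1386] r 0.0298 rms 0.0052 [509. 293.]
  circle [0.3907 0.2143] r 0.0308 rms 0.0053 [128. 292.]
  circle [0.52   0.0043] r 0.0232 rms 0.0001 [317. 120.]
```

Call:
jog_arm:
  moves:
    - [[0,0,0.4],0,8.7]
    - [[0,0,1.0],0,8.7]
    - [[0,0,1.5],0,8.7]
    - [[0,0,1.8],0,8.7]
    - [[0,0,2.0],0,8.7]
    - [[0,0,2.0],0,8.7]
    - [[0,0,1.8],0,8.7]
    - [[0,0,1.5],0,8.7]
    - [[0,0,1.0],0,8.7]
    - [[0,0,0.4],0,8.7]
    - [[0,0,0],0,8.7]

```text
time_s: 26.65
tcp_pos: [0.4599, 0.016, 0.0654]
eef_rot: [180.0, 0.0, -12.1]
contact_force: [-0.2, 0.3, 0.4]
gripper_width: 0.0869
gripper_force: 0.0
```

Call:
jog_arm:
  moves:
    - [[0,0,0],0,5]
    - [[0,0,0],0,5]
    - [[0,0,0],0,5]
    - [[0,0,0],0,5]
    - [[0,0,0],0,5]
    - [[0,0,0],0,5]
  newtons: 30

```text
time_s: 27.4
tcp_pos: [0.4601, 0.0162, 0.0657]
eef_rot: [-180.0, -0.0, -12.1]
contact_force: [0.1, 1.5, 1.5]
gripper_width: 0.0531
gripper_force: 30.0
```

Call:
jog_arm:
  moves:
    - [[0,0,-0.7],0,5]
    - [[0,0,-1.8],0,5]
    - [[0,0,-2.5],0,5]
    - [[0,0,-3.0],0,5]
    - [[0,0,-2.9],0,5]
    - [[0,0,-2.5],0,5]
    - [[0,0,-1.8],0,5]
    - [[0,0,-0.7],0,5]
    - [[0.1,-0.2,0],0.9,5]
    - [[0.1,-0.6,0],2.5,5]
    - [[0.2,-0.9,0],3.8,5]
    - [[0.1,-1.2,0],5.0,5]

```text
time_s: 28.9
tcp_pos: [0.4722, 0.0425, 0.2232]
eef_rot: [179.9, 0.1, -24.5]
contact_force: [-0.7, 0.8, -3.7]
gripper_width: 0.0531
gripper_force: 30.0
```

Call:
jog_arm:
  moves:
    - [[0.1,-1.5,0],5.9,5]
    - [[-0.1,-1.6,0],6.6,5]
    - [[-0.3,-1.7,0],7.0,5]
    - [[-0.6,-1.7,0],7.3,5]
    - [[-0.7,-1.6,0],7.3,5]
    - [[-0.9,-1.4,0],7.0,5]
    - [[-1.0,-1.3,0],6.6,5]
    - [[-1.1,-1.0,0],5.9,5]
    - [[-0.9,-0.8,0],5.0,5]
    - [[-0.8,-0.5,0],3.8,5]
    - [[-0.5,-0.3,0],2.5,5]
    - [[-0.2,-0.1,0],0.9,5]

```text
time_s: 30.4
tcp_pos: [0.5444, 0.1868, 0.223]
eef_rot: [179.9, -0.1, -90.1]
contact_force: [-0.7, -0.3, -4.9]
gripper_width: 0.0533
gripper_force: 30.0
```

Call:
jog_arm:
  moves:
    - [[0,0,0.5],0,5]
    - [[0,0,1.2],0,5]
    - [[0,0,1.8],0,5]
    - [[0,0,2.2],0,5]
    - [[0,0,2.3],0,5]
    - [[0,0,2.4],0,5]
    - [[0,0,2.2],0,5]
    - [[0,0,1.8],0,5]
    - [[0,0,1.2],0,5]
    - [[0,0,0.5],0,5]
    - [[0,0,0],0,5]

```text
time_s: 31.78
tcp_pos: [0.5449, 0.1867, 0.0635]
eef_rot: [180.0, -0.0, -90.1]
contact_force: [-0.5, 0.6, -3.7]
gripper_width: 0.0533
gripper_force: 30.0
```

Call:
jog_arm:
  moves:
    - [[0,0,0.2],0,5]
    - [[0,0,0.2],0,5]
    - [[0,0,0.1],0,5]
    - [[0,0,0],0,5]
    - [[0,0,0],0,5]

```text
time_s: 32.4
tcp_pos: [0.5449, 0.1868, 0.0588]
eef_rot: [-180.0, 0.0, -90.1]
contact_force: [-0.9, 0.7, -1.5]
gripper_width: 0.0533
gripper_force: 30.0
```

```bash
python3 - <<'E'
from plan import *
s=get_state();print(s["tcp_pos"],s["contact_force"])
plan([(.545,.187,.18,-90,8.7,7),(.5205,.005,.18,-90,8.7,11)],[.545,.187,.059,-90])
E
```

```text
[0.54492265 0.18684036 0.05876441] [-0.85516537  0.65261155 -1.48326   ]
[[[0.0,0.0,-0.7],0.0,8.7],[[0.0,0.0,-1.7],0.0,8.7],[[0.0,0.0,-2.4],0.0,8.7],[[0.0,0.0,-2.5],0.0,8.7],[[0.0,0.0,-2.4],0.0,8.7],[[0.0,0.0,-1.7],0.0,8.7],[[0.0,0.0,-0.7],0.0,8.7],[[0.4,0.1,0.0],0.0,8.7],[[1.2,0.1,0.0],0.0,8.7],[[1.7,0.2,0.0],0.0,8.7],[[2.2,0.3,0.0],0.0,8.7],[[2.4,0.4,0.0],0.0,8.7]]
[[[2.4,0.3,0.0],0.0,8.7],[[2.4,0.3,0.0],0.0,8.7],[[2.2,0.3,0.0],0.0,8.7],[[1.7,0.2,0.0],0.0,8.7],[[1.2,0.2,0.0],0.0,8.7],[[0.4,0.1,0.0],0.0,8.7]]
end [0.52  0.005 0.18 ] -90.0 2.25
```

Call:
jog_arm:
  moves:
    - [[0,0,0],0,5.8]
    - [[0,0,0],0,6.5]
    - [[0,0,0],0,8.7]
    - [[0,0,0],0,8.7]
    - [[0,0,0],0,8.7]
    - [[0,0,0],0,8.7]

```text
time_s: 33.15
tcp_pos: [0.5449, 0.1868, 0.0586]
eef_rot: [-180.0, -0.0, -90.1]
contact_force: [-0.3, 0.8, -0.4]
gripper_width: 0.0868
gripper_force: 0.0
```

Call:
jog_arm:
  moves:
    - [[0,0,-0.7],0,8.7]
    - [[0,0,-1.7],0,8.7]
    - [[0,0,-2.4],0,8.7]
    - [[0,0,-2.5],0,8.7]
    - [[0,0,-2.4],0,8.7]
    - [[0,0,-1.7],0,8.7]
    - [[0,0,-0.7],0,8.7]
    - [[0.4,0.1,0],0,8.7]
    - [[1.2,0.1,0],0,8.7]
    - [[1.7,0.2,0],0,8.7]
    - [[2.2,0.3,0],0,8.7]
    - [[2.4,0.4,0],0,8.7]

```text
time_s: 34.65
tcp_pos: [0.5333, 0.1059, 0.1794]
eef_rot: [180.0, -0.0, -90.1]
contact_force: [0.1, 0.2, -0.7]
gripper_width: 0.0873
gripper_force: 0.0
```

Call:
jog_arm:
  moves:
    - [[2.4,0.3,0],0,8.7]
    - [[2.4,0.3,0],0,8.7]
    - [[2.2,0.3,0],0,8.7]
    - [[1.7,0.2,0],0,8.7]
    - [[1.2,0.2,0],0,8.7]
    - [[0.4,0.1,0],0,8.7]
    - [[0,0,0],0,8.7]

```text
time_s: 35.52
tcp_pos: [0.5197, 0.0048, 0.1795]
eef_rot: [-180.0, 0.0, -90.1]
contact_force: [0.2, -0.2, -0.0]
gripper_width: 0.0871
gripper_force: 0.0
```

```bash
python3 - <<'E'
from plan import *
st=get_state();w=capture("wrist");print(st["tcp_pos"],st["eef_rot"])
for n,z in (("red",.011),("blue",.011),("green",.011),("brass",.048)): print(n);blobs(w,st,*COL[n],z)
cv2.imwrite("pics/w4.png",w["pixels"])
t=capture("top");cv2.imwrite("pics/t4.png",cv2.resize(t["pixels"][120:300,170:480],None,fx=2.5,fy=2.5,interpolation=2))
E
```

```text
[0.51968256 0.00481949 0.17954306] [-1.79998601e+02  3.12553691e-03 -9.00677609e+01]
red
  circle [0.4579 0.0158] r 0.0342 rms 0.0002 [381. 197.]
  circle [ 0.7325 -0.0481] r 0.0453 rms 0.0118 [ 77. 127.]
blue
  circle [0.5624 0.0512] r 0.0341 rms 0.0001 [274. 232.]
green
  circle [ 0.5407 -0.0569] r 0.0342 rms 0.0001 [293. 120.]
brass
  circle [0.3807 0.2459] r 0.1856 rms 0.0296 [462. 344.]
  circle [0.3479 0.1005] r 0.0285 rms 0.005 [509. 292.]
  circle [0.6878 0.1003] r 0.0286 rms 0.0048 [128. 292.]
  circle [0.5198 0.0022] r 0.0235 rms 0.0007 [316. 192.]
  circle [ 0.7352 -0.1406] r 0.0334 rms 0.0043 [42. 30.]
```

View pics/w4.png

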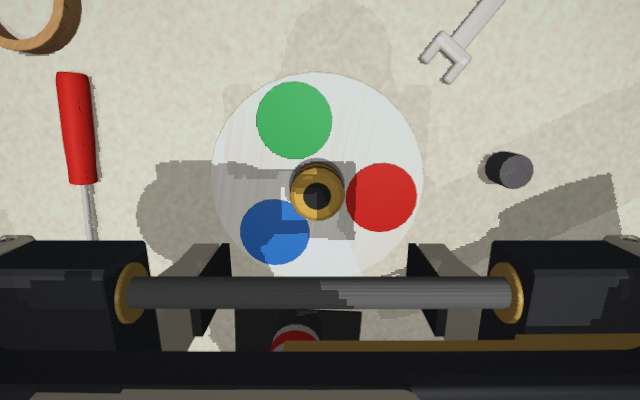

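All three pads are clear: green (294,120), red (381,197), blue (274,232), with the coupling at (317,192). Now the coupling.

Call:
jog_arm:
  moves:
    - [[0.1,0,0.5],0,8.7]
    - [[0.1,0,1.2],0,8.7]
    - [[0,0,1.8],0,8.7]
    - [[0,0,2.2],0,8.7]
    - [[0,0,2.3],0,8.7]
    - [[0,0,2.3],0,8.7]
    - [[0,0,2.2],0,8.7]
    - [[0,0,1.6],0,8.7]
    - [[0,0,1.1],0,8.7]
    - [[0,0,0.5],0,8.7]
    - [[0,0,0],0,8.7]
    - [[0,0,0],0,8.7]

```text
time_s: 37.12
tcp_pos: [0.5201, 0.0029, 0.0231]
eef_rot: [-179.9, 0.0, -90.1]
contact_force: [-0.4, -0.5, 0.2]
gripper_width: 0.087
gripper_force: 0.0
```

Call:
jog_arm:
  moves:
    - [[0,0,0],0,4.2]
    - [[0,0,0],0,4.2]
    - [[0,0,0],0,4.2]
    - [[0,0,0],0,4.2]
    - [[0,0,0],0,4.2]
    - [[0,0,0],0,4.2]
    - [[0,0,0],0,4.2]
  newtons: 25

```text
time_s: 38.0
tcp_pos: [0.5199, 0.0029, 0.0226]
eef_rot: [-180.0, 0.0, -90.1]
contact_force: [1.5, 0.2, 0.1]
gripper_width: 0.0471
gripper_force: 25.0
```

```bash
python3 - <<'E'
from plan import *
s=get_state();print(s["tcp_pos"],s["contact_force"],s["gripper_width"])
p=s["tcp_pos"]
plan([(p[0],p[1],.17,-90,4.2,8),(.513,-.25,.17,-90,4.2,12)],[*p,-90])
E
```

```text
[0.51985561 0.00286193 0.02264507] [1.48307457 0.18251765 0.06559762] 0.047105338899354955
[[[0.0,0.0,-0.6],0.0,4.2],[[0.0,0.0,-1.7],0.0,4.2],[[0.0,0.0,-2.4],0.0,4.2],[[0.0,0.0,-2.7],0.0,4.2],[[0.0,0.0,-2.7],0.0,4.2],[[0.0,0.0,-2.3],0.0,4.2],[[0.0,0.0,-1.7],0.0,4.2],[[0.0,0.0,-0.6],0.0,4.2],[[0.5,0.0,0.0],0.0,4.2],[[1.4,0.1,0.0],0.0,4.2],[[2.1,0.0,0.0],0.0,4.2],[[2.6,0.1,0.0],0.0,4.2]]
[[[2.9,0.1,0.0],0.0,4.2],[[3.1,0.0,0.0],0.0,4.2],[[3.2,0.1,0.0],0.0,4.2],[[2.9,0.1,0.0],0.0,4.2],[[2.6,0.1,0.0],0.0,4.2],[[2.1,0.0,0.0],0.0,4.2],[[1.4,0.1,0.0],0.0,4.2],[[0.5,0.0,0.0],0.0,4.2]]
end [ 0.5129 -0.2501  0.1696] -90.0 2.5
```

Call:
jog_arm:
  moves:
    - [[0,0,-0.6],0,4.2]
    - [[0,0,-1.7],0,4.2]
    - [[0,0,-2.4],0,4.2]
    - [[0,0,-2.7],0,4.2]
    - [[0,0,-2.7],0,4.2]
    - [[0,0,-2.3],0,4.2]
    - [[0,0,-1.7],0,4.2]
    - [[0,0,-0.6],0,4.2]
    - [[0.5,0,0],0,4.2]
    - [[1.4,0.1,0],0,4.2]
    - [[2.1,0,0],0,4.2]
    - [[2.6,0.1,0],0,4.2]

```text
time_s: 39.5
tcp_pos: [0.5169, -0.0645, 0.1686]
eef_rot: [179.9, -0.0, -90.0]
contact_force: [0.5, -1.1, -3.4]
gripper_width: 0.0473
gripper_force: 25.0
```

Call:
jog_arm:
  moves:
    - [[2.9,0.1,0],0,4.2]
    - [[3.1,0,0],0,4.2]
    - [[3.2,0.1,0],0,4.2]
    - [[2.9,0.1,0],0,4.2]
    - [[2.6,0.1,0],0,4.2]
    - [[2.1,0,0],0,4.2]
    - [[1.4,0.1,0],0,4.2]
    - [[0.5,0,0],0,4.2]
    - [[0,0,0],0,4.2]
    - [[0,0,0],0,4.2]

```text
time_s: 40.75
tcp_pos: [0.5124, -0.2497, 0.1696]
eef_rot: [-180.0, 0.0, -90.0]
contact_force: [0.4, -0.5, -2.0]
gripper_width: 0.0472
gripper_force: 25.0
```

```bash
python3 - <<'E'
from plan import *
st=get_state();w=capture("wrist");print(st["tcp_pos"],st["eef_rot"],st["gripper_width"])
blobs(w,st,(0,0,150),(180,60,255),.024,1500)
im=w["pixels"].copy();q=proj(w,[.513,-.272,.024],st);cv2.drawMarker(im,tuple(int(v) for v in q),(0,0,255))
cv2.imwrite("pics/w5.png",im)
E
```

```text
[ 0.51240954 -0.24970423  0.16958589] [-1.79994738e+02  4.67644432e-03 -9.00318678e+01] 0.047193877908320934
  circle [ 0.5075 -0.2786] r 0.285 rms 0.025 [327. 129.]
```

View pics/w5.png

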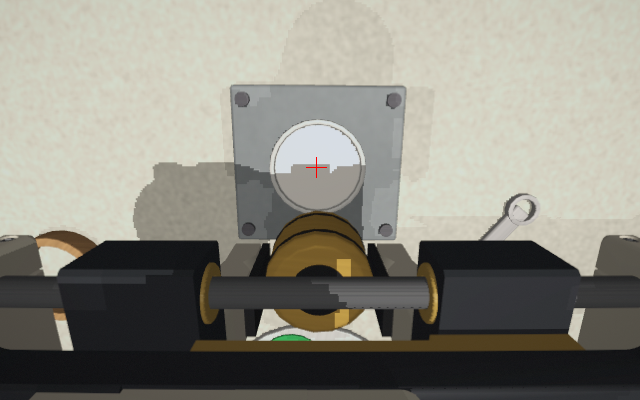

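The cup centre is at about (318,167), within 1–2 px of the projected (0.513, -0.272). The coupling hangs upright in the fingers, so I'll set it down.

Call:
jog_arm:
  moves:
    - [[0.4,0,0],0,4.2]
    - [[0.7,0,0],0,4.2]
    - [[0.7,0,0],0,4.2]
    - [[0.4,0,0],0,4.2]
    - [[0,0,0.6],0,4.2]
    - [[0,0,1.5],0,4.2]
    - [[0,0,2.2],0,4.2]
    - [[0,0,2.5],0,4.2]
    - [[0,0,2.5],0,4.2]
    - [[0,0,1.8],0,4.2]
    - [[0,0,1.0],0,4.2]
    - [[0,0,0.4],0,4.2]

```text
time_s: 42.3
tcp_pos: [0.512, -0.272, 0.0437]
eef_rot: [179.9, 0.0, -90.1]
contact_force: [0.1, -0.2, -3.6]
gripper_width: 0.0476
gripper_force: 25.0
```

Call:
jog_arm:
  moves:
    - [[0,0,0.2],0,4.2]
    - [[0,0,0.2],0,4.2]
    - [[0,0,0.1],0,4.2]
    - [[0,0,0],0,4.2]
    - [[0,0,0],0,4.2]

```text
time_s: 42.92
tcp_pos: [0.5124, -0.2722, 0.0398]
eef_rot: [-180.0, -0.0, -90.1]
contact_force: [0.5, -0.6, -2.6]
gripper_width: 0.0477
gripper_force: 25.0
```

Call:
jog_arm:
  moves:
    - [[0,0,0.1],0,4.2]
    - [[0,0,0.05],0,4.2]
    - [[0,0,0],0,4.2]
    - [[0,0,0],0,4.2]

```text
time_s: 43.42
tcp_pos: [0.5125, -0.2722, 0.0386]
eef_rot: [-180.0, -0.0, -90.0]
contact_force: [-1.5, 2.0, 6.4]
gripper_width: 0.0471
gripper_force: 25.0
```

Call:
jog_arm:
  moves:
    - [[0,0,0],0,5.2]
    - [[0,0,0],0,6.0]
    - [[0,0,0],0,8.7]
    - [[0,0,0],0,8.7]
    - [[0,0,0],0,8.7]
    - [[0,0,0],0,8.7]
    - [[0,0,-0.8],0,8.7]
    - [[0,0,-2.0],0,8.7]
    - [[0,0,-3.0],0,8.7]
    - [[0,0,-4.0],0,8.7]
    - [[0,0,-4.0],0,8.7]
    - [[0,0,-2.3],0,8.7]

```text
time_s: 44.92
tcp_pos: [0.513, -0.2725, 0.2022]
eef_rot: [-179.8, -0.1, -90.0]
contact_force: [-1.1, -0.6, 0.1]
gripper_width: 0.0873
gripper_force: 0.0
```

```bash
python3 - <<'E'
from plan import *
st=get_state();w=capture("wrist");print(st["tcp_pos"],st["eef_rot"])
cv2.imwrite("pics/w6.png",w["pixels"])
plan([(.545,.187,.2,-90,8.7,16)])
E
```

```text
[ 0.51303086 -0.27245841  0.20224374] [-1.79807002e+02 -5.49895303e-02 -9.00483089e+01]
[[[-0.5,0.0,0.0],0.0,8.7],[[-1.5,-0.1,0.0],0.0,8.7],[[-2.2,-0.2,0.0],0.0,8.7],[[-3.0,-0.2,0.1],0.0,8.7],[[-3.5,-0.2,0.0],0.0,8.7],[[-3.9,-0.3,0.1],0.0,8.7],[[-4.1,-0.2,0.0],0.0,8.7],[[-4.3,-0.3,0.0],0.0,8.7],[[-4.3,-0.3,0.1],0.0,8.7],[[-4.1,-0.3,0.0],0.0,8.7],[[-3.9,-0.3,0.1],0.0,8.7],[[-3.5,-0.2,0.0],0.0,8.7]]
[[[-3.0,-0.2,0.0],0.0,8.7],[[-2.2,-0.1,0.1],0.0,8.7],[[-1.5,-0.1,0.0],0.0,8.7],[[-0.5,-0.1,0.0],0.0,8.7]]
end [0.5453 0.187  0.1999] -90.0 2.0
```

View pics/w6.png

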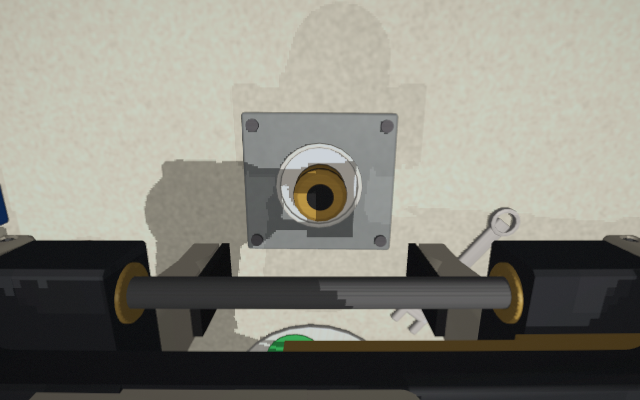

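The coupling stands upright in the cup, with its top at (319,196). Next, hover over red on the mat.

Call:
jog_arm:
  moves:
    - [[-0.5,0,0],0,8.7]
    - [[-1.5,-0.1,0],0,8.7]
    - [[-2.2,-0.2,0],0,8.7]
    - [[-3.0,-0.2,0.1],0,8.7]
    - [[-3.5,-0.2,0],0,8.7]
    - [[-3.9,-0.3,0.1],0,8.7]
    - [[-4.1,-0.2,0],0,8.7]
    - [[-4.3,-0.3,0],0,8.7]
    - [[-4.3,-0.3,0.1],0,8.7]
    - [[-4.1,-0.3,0],0,8.7]
    - [[-3.9,-0.3,0.1],0,8.7]
    - [[-3.5,-0.2,0],0,8.7]

```text
time_s: 46.48
tcp_pos: [0.5377, 0.1177, 0.194]
eef_rot: [179.9, -0.0, -90.0]
contact_force: [0.7, -0.2, 0.8]
gripper_width: 0.0872
gripper_force: 0.0
```

Call:
jog_arm:
  moves:
    - [[-3.0,-0.2,0],0,8.7]
    - [[-2.2,-0.1,0.1],0,8.7]
    - [[-1.5,-0.1,0],0,8.7]
    - [[-0.5,-0.1,0],0,8.7]
    - [[0,0,0],0,8.7]

```text
time_s: 47.1
tcp_pos: [0.5438, 0.1875, 0.1939]
eef_rot: [180.0, -0.0, -90.1]
contact_force: [-1.0, -1.1, -0.3]
gripper_width: 0.087
gripper_force: 0.0
```

```bash
python3 - <<'E'
from plan import *
st=get_state();w=capture("wrist");print(st["tcp_pos"],st["eef_rot"])
cv2.imwrite("pics/w7.png",w["pixels"])
blobs(w,st,*COL["red"],.114)
E
```

```text
[0.54378836 0.18752299 0.19392697] [ 1.79983811e+02 -1.29993063e-02 -9.00703704e+01]
  circle [0.5437 0.1874] r 0.0234 rms 0.0001 [316. 213.]
  circle [0.4833 0.0468] r 0.0236 rms 0.0002 [414.  12.]
```

View pics/w7.png

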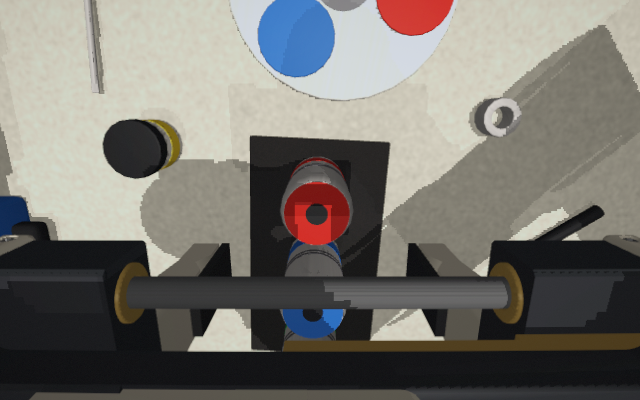

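Red stands on the mat at (316,213), right under the tool, and blue is behind it.

Call:
jog_arm:
  moves:
    - [[0,0,0.5],0,8.7]
    - [[0,0,1.2],0,8.7]
    - [[0,0,1.8],0,8.7]
    - [[0,0,2.1],0,8.7]
    - [[0,0,2.2],0,8.7]
    - [[0,0,2.1],0,8.7]
    - [[0,0,1.8],0,8.7]
    - [[0,0,1.2],0,8.7]
    - [[0,0,0.6],0,8.7]
    - [[0,0,0],0,8.7]
    - [[0,0,0],0,8.7]

```text
time_s: 48.52
tcp_pos: [0.5442, 0.188, 0.0596]
eef_rot: [-180.0, 0.0, -90.1]
contact_force: [-1.1, 0.5, -0.9]
gripper_width: 0.0872
gripper_force: 0.0
```

Call:
jog_arm:
  moves:
    - [[0,0,0],0,5]
    - [[0,0,0],0,5]
    - [[0,0,0],0,5]
    - [[0,0,0],0,5]
    - [[0,0,0],0,5]
    - [[0,0,0],0,5]
  newtons: 30

```text
time_s: 49.28
tcp_pos: [0.5443, 0.188, 0.0593]
eef_rot: [-180.0, 0.0, -90.1]
contact_force: [1.1, -0.4, 1.5]
gripper_width: 0.0533
gripper_force: 30.0
```

```bash
python3 - <<'E'
from plan import *
s=get_state();p=s["tcp_pos"];print(p,s["gripper_width"],s["contact_force"])
plan([(p[0],p[1],.21,-90,5,8),(.4579,.0158,.21,-12,5,16),(.4579,.0158,.070,-12,5,10)],[*p,s["eef_rot"][2]])
E
```

```text
[0.54426288 0.18801949 0.0593113 ] 0.05330290512034281 [ 1.11364486 -0.38036051  1.49555822]
[[[0.0,0.0,-0.6],0.0,5],[[0.0,0.0,-1.8],0.0,5],[[0.0,0.0,-2.4],0.0,5],[[0.0,0.0,-2.7],0.0,5],[[0.0,0.0,-2.8],0.0,5],[[0.0,0.0,-2.4],0.0,5],[[0.0,0.0,-1.7],-0.1,5],[[0.0,0.0,-0.7],0.0,5],[[0.2,0.1,0.0],-0.9,5],[[0.5,0.3,0.0],-2.4,5],[[0.9,0.5,0.0],-3.9,5],[[1.0,0.6,0.0],-5.0,5]]
[[[1.1,1.0,0.0],-5.9,5],[[1.2,1.1,0.0],-6.6,5],[[1.1,1.4,0.0],-7.0,5],[[0.9,1.5,0.0],-7.3,5],[[0.8,1.6,0.0],-7.2,5],[[0.5,1.7,0.0],-7.1,5],[[0.2,1.6,0.0],-6.6,5],[[0.1,1.4,0.0],-5.9,5],[[0.0,1.3,0.0],-5.0,5],[[-0.1,0.9,0.0],-3.8,5],[[-0.2,0.6,0.0],-2.5,5],[[0.0,0.2,0.0],-0.9,5]]
[[[0.0,0.0,0.4],0.0,5],[[0.0,0.0,1.1],0.0,5],[[0.0,0.0,1.5],0.0,5],[[0.0,0.0,1.9],0.0,5],[[0.0,0.0,2.1],0.0,5],[[0.0,0.0,2.1],0.0,5],[[0.0,0.0,1.9],0.0,5],[[0.0,0.0,1.6],0.0,5],[[0.0,0.0,1.0],0.0,5],[[0.0,0.0,0.4],0.0,5]]
end [0.4581 0.016  0.0703] -12.0 4.25
```

Call:
jog_arm:
  moves:
    - [[0,0,-0.6],0,5]
    - [[0,0,-1.8],0,5]
    - [[0,0,-2.4],0,5]
    - [[0,0,-2.7],0,5]
    - [[0,0,-2.8],0,5]
    - [[0,0,-2.4],0,5]
    - [[0,0,-1.7],-0.1,5]
    - [[0,0,-0.7],0,5]
    - [[0.2,0.1,0],-0.9,5]
    - [[0.5,0.3,0],-2.4,5]
    - [[0.9,0.5,0],-3.9,5]
    - [[1.0,0.6,0],-5.0,5]

```text
time_s: 50.78
tcp_pos: [0.5299, 0.1601, 0.2086]
eef_rot: [179.9, -0.0, -77.6]
contact_force: [-1.5, -0.1, -3.3]
gripper_width: 0.053
gripper_force: 30.0
```

Call:
jog_arm:
  moves:
    - [[1.1,1.0,0],-5.9,5]
    - [[1.2,1.1,0],-6.6,5]
    - [[1.1,1.4,0],-7.0,5]
    - [[0.9,1.5,0],-7.3,5]
    - [[0.8,1.6,0],-7.2,5]
    - [[0.5,1.7,0],-7.1,5]
    - [[0.2,1.6,0],-6.6,5]
    - [[0.1,1.4,0],-5.9,5]
    - [[0,1.3,0],-5.0,5]
    - [[-0.1,0.9,0],-3.8,5]
    - [[-0.2,0.6,0],-2.5,5]
    - [[0,0.2,0],-0.9,5]

```text
time_s: 52.28
tcp_pos: [0.4568, 0.0153, 0.2092]
eef_rot: [180.0, 0.1, -11.9]
contact_force: [0.5, -0.8, -4.4]
gripper_width: 0.0532
gripper_force: 30.0
```

Call:
jog_arm:
  moves:
    - [[0,0,0.4],0,5]
    - [[0,0,1.1],0,5]
    - [[0,0,1.5],0,5]
    - [[0,0,1.9],0,5]
    - [[0,0,2.1],0,5]
    - [[0,0,2.1],0,5]
    - [[0,0,1.9],0,5]
    - [[0,0,1.6],0,5]
    - [[0,0,1.0],0,5]
    - [[0,0,0.4],0,5]
    - [[0,0,0],0,5]
    - [[0,0,0],0,5]

```text
time_s: 53.78
tcp_pos: [0.4581, 0.016, 0.0706]
eef_rot: [-180.0, -0.1, -12.0]
contact_force: [-0.0, 0.8, -2.9]
gripper_width: 0.0534
gripper_force: 30.0
```

Call:
jog_arm:
  moves:
    - [[0,0,0.2],0,5]
    - [[0,0,0.15],0,5]
    - [[0,0,0.1],0,5]
    - [[0,0,0],0,5]
    - [[0,0,0],0,5]

```text
time_s: 54.4
tcp_pos: [0.4579, 0.0158, 0.0662]
eef_rot: [-180.0, -0.0, -11.9]
contact_force: [-1.8, 1.4, 5.1]
gripper_width: 0.0531
gripper_force: 30.0
```

```bash
python3 - <<'E'
from plan import *
s=get_state();p=s["tcp_pos"];print(p,s["gripper_width"],s["contact_force"])
plan([(p[0],p[1],.2,-12,8.7,7),(.548,.266,.2,-90,8.7,17)],[*p,-12])
E
```

```text
[0.45793397 0.01581572 0.06622528] 0.05313745391047502 [-1.79633231  1.37869283  5.09541249]
[[[0.0,0.0,-0.7],0.0,8.7],[[0.0,0.0,-2.0],0.0,8.7],[[0.0,0.0,-2.6],0.0,8.7],[[0.0,0.0,-2.8],0.0,8.7],[[0.0,0.0,-2.6],0.0,8.7],[[0.0,0.0,-1.9],0.0,8.7],[[0.0,0.0,-0.8],0.0,8.7],[[0.0,-0.3,0.0],0.8,8.7],[[0.1,-0.7,0.0],2.2,8.7],[[0.1,-1.2,0.0],3.4,8.7],[[0.1,-1.5,0.0],4.5,8.7],[[-0.1,-1.8,0.0],5.4,8.7]]
[[[-0.3,-2.1,0.0],6.0,8.7],[[-0.6,-2.1,0.0],6.5,8.7],[[-0.8,-2.2,0.0],6.8,8.7],[[-1.1,-2.0,0.0],6.8,8.7],[[-1.3,-1.9,0.0],6.8,8.7],[[-1.5,-1.7,0.0],6.5,8.7],[[-1.5,-1.4,0.0],6.0,8.7],[[-1.5,-1.0,0.0],5.4,8.7],[[-1.3,-0.8,0.0],4.5,8.7],[[-1.1,-0.5,0.0],3.4,8.7],[[-0.7,-0.3,0.0],2.2,8.7],[[-0.2,-0.1,0.0],0.8,8.7]]
end [0.5477 0.266  0.2002] -90.0 3.0
```

Call:
jog_arm:
  moves:
    - [[0,0,0],0,5.8]
    - [[0,0,0],0,6.5]
    - [[0,0,0],0,8.7]
    - [[0,0,0],0,8.7]
    - [[0,0,0],0,8.7]
    - [[0,0,0],0,8.7]

```text
time_s: 55.15
tcp_pos: [0.4577, 0.0158, 0.0655]
eef_rot: [180.0, 0.0, -12.0]
contact_force: [-0.1, -0.5, 0.6]
gripper_width: 0.0866
gripper_force: 0.0
```

Call:
jog_arm:
  moves:
    - [[0,0,-0.7],0,8.7]
    - [[0,0,-2.0],0,8.7]
    - [[0,0,-2.6],0,8.7]
    - [[0,0,-2.8],0,8.7]
    - [[0,0,-2.6],0,8.7]
    - [[0,0,-1.9],0,8.7]
    - [[0,0,-0.8],0,8.7]
    - [[0,-0.3,0],0.8,8.7]
    - [[0.1,-0.7,0],2.2,8.7]
    - [[0.1,-1.2,0],3.4,8.7]
    - [[0.1,-1.5,0],4.5,8.7]
    - [[-0.1,-1.8,0],5.4,8.7]

```text
time_s: 56.65
tcp_pos: [0.4762, 0.0678, 0.1984]
eef_rot: [179.9, 0.1, -28.5]
contact_force: [-0.2, 0.6, -0.5]
gripper_width: 0.0872
gripper_force: 0.0
```

Call:
jog_arm:
  moves:
    - [[-0.3,-2.1,0],6.0,8.7]
    - [[-0.6,-2.1,0],6.5,8.7]
    - [[-0.8,-2.2,0],6.8,8.7]
    - [[-1.1,-2.0,0],6.8,8.7]
    - [[-1.3,-1.9,0],6.8,8.7]
    - [[-1.5,-1.7,0],6.5,8.7]
    - [[-1.5,-1.4,0],6.0,8.7]
    - [[-1.5,-1.0,0],5.4,8.7]
    - [[-1.3,-0.8,0],4.5,8.7]
    - [[-1.1,-0.5,0],3.4,8.7]
    - [[-0.7,-0.3,0],2.2,8.7]
    - [[-0.2,-0.1,0],0.8,8.7]

```text
time_s: 58.15
tcp_pos: [0.5469, 0.2662, 0.1981]
eef_rot: [179.9, -0.1, -90.0]
contact_force: [-0.0, 0.5, -1.5]
gripper_width: 0.0866
gripper_force: 0.0
```

Call:
jog_arm:
  moves:
    - [[0,0,0],0,8.7]
    - [[0,0,0],0,8.7]

```text
time_s: 58.4
tcp_pos: [0.5471, 0.2657, 0.1993]
eef_rot: [180.0, -0.0, -90.0]
contact_force: [-0.6, 0.4, -1.3]
gripper_width: 0.0867
gripper_force: 0.0
```

```bash
python3 - <<'E'
from plan import *
st=get_state();w=capture("wrist");print(st["tcp_pos"],st["eef_rot"])
cv2.imwrite("pics/w8.png",w["pixels"])
print("blue");blobs(w,st,*COL["blue"],.114)
print("red");blobs(w,st,*COL["red"],.121)
E
```

```text
[0.54709118 0.26568861 0.19931634] [ 1.79977529e+02 -1.38332068e-02 -8.99539307e+01]
blue
  circle [0.547  0.2672] r 0.0233 rms 0.0001 [316. 213.]
  circle [0.7794 0.2538] r 0.0307 rms 0.0004 [  6. 200.]
red
```

Call:
jog_arm:
  moves:
    - [[-0.15,0,0.5],0,8.7]
    - [[0,0,1.2],0,8.7]
    - [[0,0,1.8],0,8.7]
    - [[0,0,2.3],0,8.7]
    - [[0,0,2.4],0,8.7]
    - [[0,0,2.2],0,8.7]
    - [[0,0,1.8],0,8.7]
    - [[0,0,1.2],0,8.7]
    - [[0,0,0.6],0,8.7]
    - [[0,0,0],0,8.7]
    - [[0,0,0],0,8.7]

```text
time_s: 59.82
tcp_pos: [0.5476, 0.2678, 0.0602]
eef_rot: [-180.0, 0.0, -90.0]
contact_force: [0.7, 0.2, -0.9]
gripper_width: 0.087
gripper_force: 0.0
```

Call:
jog_arm:
  moves:
    - [[0,0,0],0,5]
    - [[0,0,0],0,5]
    - [[0,0,0],0,5]
    - [[0,0,0],0,5]
    - [[0,0,0],0,5]
    - [[0,0,0],0,5]
  newtons: 30

```text
time_s: 60.58
tcp_pos: [0.5476, 0.2677, 0.0598]
eef_rot: [-180.0, 0.0, -90.0]
contact_force: [1.8, -0.3, 0.8]
gripper_width: 0.0536
gripper_force: 30.0
```

```bash
python3 - <<'E'
from plan import *
s=get_state();p=s["tcp_pos"];print(p,s["gripper_width"],s["contact_force"])
plan([(p[0],p[1],.21,-90,5,8),(.5624,.0512,.21,-130,5,16),(.5624,.0512,.070,-130,5,10)],[*p,s["eef_rot"][2]])
E
```

```text
[0.54762427 0.26769104 0.05976508] 0.05358380291166185 [ 1.83781387 -0.33061529  0.81234313]
[[[0.0,0.0,-0.6],0.0,5],[[0.0,0.0,-1.7],0.0,5],[[0.0,0.0,-2.5],0.0,5],[[0.0,0.0,-2.7],0.0,5],[[0.0,0.0,-2.8],0.0,5],[[0.0,0.0,-2.4],0.0,5],[[0.0,0.0,-1.7],0.0,5],[[0.0,0.0,-0.6],0.0,5],[[0.2,0.0,0.0],0.4,5],[[0.7,-0.1,0.0],1.3,5],[[1.1,-0.1,0.0],2.0,5],[[1.4,-0.2,0.0],2.6,5]]
[[[1.6,-0.2,0.0],3.0,5],[[1.8,-0.5,0.0],3.4,5],[[1.9,-0.5,0.0],3.6,5],[[1.9,-0.7,0.0],3.7,5],[[1.8,-0.8,0.0],3.8,5],[[1.7,-0.9,0.0],3.6,5],[[1.6,-1.0,0.0],3.4,5],[[1.4,-0.9,0.0],3.0,5],[[1.1,-0.9,0.0],2.5,5],[[0.8,-0.7,0.0],2.0,5],[[0.5,-0.4,0.0],1.3,5],[[0.2,-0.2,0.0],0.4,5]]
[[[0.0,0.0,0.4],0.0,5],[[0.0,0.0,1.1],0.0,5],[[0.0,0.0,1.5],0.0,5],[[0.0,0.0,1.9],0.0,5],[[0.0,0.0,2.1],0.0,5],[[0.0,0.0,2.1],0.0,5],[[0.0,0.0,1.9],0.0,5],[[0.0,0.0,1.5],0.0,5],[[0.0,0.0,1.1],0.0,5],[[0.0,0.0,0.4],0.0,5]]
end [0.5622 0.0508 0.0698] -130.0 4.25
```

Call:
jog_arm:
  moves:
    - [[0,0,-0.6],0,5]
    - [[0,0,-1.7],0,5]
    - [[0,0,-2.5],0,5]
    - [[0,0,-2.7],0,5]
    - [[0,0,-2.8],0,5]
    - [[0,0,-2.4],0,5]
    - [[0,0,-1.7],0,5]
    - [[0,0,-0.6],0,5]
    - [[0.2,0,0],0.4,5]
    - [[0.7,-0.1,0],1.3,5]
    - [[1.1,-0.1,0],2.0,5]
    - [[1.4,-0.2,0],2.6,5]

```text
time_s: 62.08
tcp_pos: [0.5499, 0.2323, 0.209]
eef_rot: [180.0, -0.0, -96.4]
contact_force: [0.2, -0.3, -3.2]
gripper_width: 0.0536
gripper_force: 30.0
```

Call:
jog_arm:
  moves:
    - [[1.6,-0.2,0],3.0,5]
    - [[1.8,-0.5,0],3.4,5]
    - [[1.9,-0.5,0],3.6,5]
    - [[1.9,-0.7,0],3.7,5]
    - [[1.8,-0.8,0],3.8,5]
    - [[1.7,-0.9,0],3.6,5]
    - [[1.6,-1.0,0],3.4,5]
    - [[1.4,-0.9,0],3.0,5]
    - [[1.1,-0.9,0],2.5,5]
    - [[0.8,-0.7,0],2.0,5]
    - [[0.5,-0.4,0],1.3,5]
    - [[0.2,-0.2,0],0.4,5]

```text
time_s: 63.58
tcp_pos: [0.5619, 0.0504, 0.2095]
eef_rot: [180.0, 0.0, -130.0]
contact_force: [-0.3, 0.1, -4.7]
gripper_width: 0.0534
gripper_force: 30.0
```

Call:
jog_arm:
  moves:
    - [[0,0,0.4],0,5]
    - [[0,0,1.1],0,5]
    - [[0,0,1.5],0,5]
    - [[0,0,1.9],0,5]
    - [[0,0,2.1],0,5]
    - [[0,0,2.1],0,5]
    - [[0,0,1.9],0,5]
    - [[0,0,1.5],0,5]
    - [[0,0,1.1],0,5]
    - [[0,0,0.4],0,5]
    - [[0,0,0],0,5]
    - [[0,0,0],0,5]

```text
time_s: 65.08
tcp_pos: [0.5623, 0.0508, 0.0702]
eef_rot: [-180.0, 0.1, -130.0]
contact_force: [0.0, 0.6, -3.3]
gripper_width: 0.0534
gripper_force: 30.0
```

Call:
jog_arm:
  moves:
    - [[0,0,0.2],0,5]
    - [[0,0,0.1],0,5]
    - [[0,0,0.1],0,5]
    - [[0,0,0],0,5]
    - [[0,0,0],0,5]

```text
time_s: 65.7
tcp_pos: [0.5621, 0.0507, 0.0667]
eef_rot: [-180.0, 0.0, -129.9]
contact_force: [-3.6, -0.0, 6.4]
gripper_width: 0.0533
gripper_force: 29.9
```

```bash
python3 - <<'E'
from plan import *
s=get_state();p=s["tcp_pos"];print(p,s["gripper_width"],s["contact_force"])
plan([(p[0],p[1],.2,-130,8.7,7),(.5532,.3464,.2,-90,8.7,17)],[*p,-130])
E
```

```text
[0.56212275 0.05065776 0.06667122] 0.05329064111546521 [-3.61515148e+00 -5.29063305e-03  6.38375906e+00]
[[[0.0,0.0,-0.7],0.0,8.7],[[0.0,0.0,-1.9],0.0,8.7],[[0.0,0.0,-2.6],0.0,8.7],[[0.0,0.0,-2.9],0.0,8.7],[[0.0,0.0,-2.6],0.0,8.7],[[0.0,0.0,-1.9],0.0,8.7],[[0.0,0.0,-0.7],0.0,8.7],[[-0.2,0.2,0.0],-0.4,8.7],[[-0.6,0.5,0.0],-1.1,8.7],[[-1.0,0.9,0.0],-1.8,8.7],[[-1.4,1.0,0.0],-2.3,8.7],[[-1.6,1.2,0.0],-2.7,8.7]]
[[[-1.9,1.3,0.0],-3.1,8.7],[[-2.2,1.2,0.0],-3.4,8.7],[[-2.3,1.2,0.0],-3.4,8.7],[[-2.3,1.1,0.0],-3.6,8.7],[[-2.5,0.8,0.0],-3.4,8.7],[[-2.3,0.7,0.0],-3.4,8.7],[[-2.2,0.6,0.0],-3.1,8.7],[[-2.0,0.3,0.0],-2.7,8.7],[[-1.7,0.2,0.0],-2.3,8.7],[[-1.3,0.1,0.0],-1.8,8.7],[[-0.9,0.1,0.0],-1.1,8.7],[[-0.3,0.0,0.0],-0.4,8.7]]
end [0.5531 0.3467 0.1997] -90.0 3.0
```

Call:
jog_arm:
  moves:
    - [[0,0,0],0,5.8]
    - [[0,0,0],0,6.5]
    - [[0,0,0],0,8.7]
    - [[0,0,0],0,8.7]
    - [[0,0,0],0,8.7]
    - [[0,0,0],0,8.7]

```text
time_s: 66.45
tcp_pos: [0.5619, 0.0506, 0.0655]
eef_rot: [180.0, -0.0, -130.0]
contact_force: [-0.1, 0.4, 0.3]
gripper_width: 0.0866
gripper_force: 0.0
```

Call:
jog_arm:
  moves:
    - [[0,0,-0.7],0,8.7]
    - [[0,0,-1.9],0,8.7]
    - [[0,0,-2.6],0,8.7]
    - [[0,0,-2.9],0,8.7]
    - [[0,0,-2.6],0,8.7]
    - [[0,0,-1.9],0,8.7]
    - [[0,0,-0.7],0,8.7]
    - [[-0.2,0.2,0],-0.4,8.7]
    - [[-0.6,0.5,0],-1.1,8.7]
    - [[-1.0,0.9,0],-1.8,8.7]
    - [[-1.4,1.0,0],-2.3,8.7]
    - [[-1.6,1.2,0],-2.7,8.7]

```text
time_s: 67.95
tcp_pos: [0.5602, 0.1133, 0.1983]
eef_rot: [180.0, -0.0, -121.5]
contact_force: [1.2, 0.4, 0.7]
gripper_width: 0.0867
gripper_force: 0.0
```

Call:
jog_arm:
  moves:
    - [[-1.9,1.3,0],-3.1,8.7]
    - [[-2.2,1.2,0],-3.4,8.7]
    - [[-2.3,1.2,0],-3.4,8.7]
    - [[-2.3,1.1,0],-3.6,8.7]
    - [[-2.5,0.8,0],-3.4,8.7]
    - [[-2.3,0.7,0],-3.4,8.7]
    - [[-2.2,0.6,0],-3.1,8.7]
    - [[-2.0,0.3,0],-2.7,8.7]
    - [[-1.7,0.2,0],-2.3,8.7]
    - [[-1.3,0.1,0],-1.8,8.7]
    - [[-0.9,0.1,0],-1.1,8.7]
    - [[-0.3,0,0],-0.4,8.7]

```text
time_s: 69.45
tcp_pos: [0.5526, 0.347, 0.1985]
eef_rot: [180.0, -0.0, -89.9]
contact_force: [0.2, 0.2, -0.8]
gripper_width: 0.087
gripper_force: 0.0
```

Call:
jog_arm:
  moves:
    - [[0,0,0],0,8.7]
    - [[0,0,0],0,8.7]

```text
time_s: 69.7
tcp_pos: [0.5527, 0.3463, 0.1987]
eef_rot: [-180.0, 0.0, -90.0]
contact_force: [0.4, 0.6, -0.2]
gripper_width: 0.0873
gripper_force: 0.0
```

```bash
python3 - <<'E'
from plan import *
st=get_state();w=capture("wrist");print(st["tcp_pos"],st["eef_rot"])
cv2.imwrite("pics/w9.png",w["pixels"])
blobs(w,st,*COL["green"],.114)
E
```

```text
[0.55268795 0.34625693 0.19867374] [-1.79998469e+02  1.92590482e-03 -8.99983841e+01]
  circle [0.5518 0.3466] r 0.0233 rms 0.0001 [317. 212.]
```

Call:
jog_arm:
  moves:
    - [[0,0,0.5],0,8.7]
    - [[0,0,1.2],0,8.7]
    - [[0,0,1.8],0,8.7]
    - [[0,0,2.2],0,8.7]
    - [[0,0,2.4],0,8.7]
    - [[0,0,2.2],0,8.7]
    - [[0,0,1.8],0,8.7]
    - [[0,0,1.2],0,8.7]
    - [[0,0,0.6],0,8.7]
    - [[0,0,0],0,8.7]
    - [[0,0,0],0,8.7]

```text
time_s: 71.12
tcp_pos: [0.553, 0.3471, 0.0603]
eef_rot: [-179.9, 0.0, -90.0]
contact_force: [1.0, -0.3, -0.2]
gripper_width: 0.0869
gripper_force: 0.0
```

Call:
jog_arm:
  moves:
    - [[0,0,0],0,5]
    - [[0,0,0],0,5]
    - [[0,0,0],0,5]
    - [[0,0,0],0,5]
    - [[0,0,0],0,5]
    - [[0,0,0],0,5]
  newtons: 30

```text
time_s: 71.88
tcp_pos: [0.5528, 0.3468, 0.0597]
eef_rot: [-180.0, 0.0, -90.0]
contact_force: [0.3, 0.1, 0.3]
gripper_width: 0.0532
gripper_force: 30.0
```

```bash
python3 - <<'E'
from plan import *
s=get_state();p=s["tcp_pos"];print(p,s["gripper_width"],s["contact_force"])
plan([(p[0],p[1],.22,-90,5,8),(.5407,-.0569,.22,-72,5,16),(.5407,-.0569,.070,-72,5,10)],[*p,s["eef_rot"][2]])
E
```

```text
[0.55284971 0.34682683 0.05970715] 0.05321073448985752 [0.25592891 0.12673888 0.30115223]
[[[0.0,0.0,-0.7],0.0,5],[[0.0,0.0,-1.8],0.0,5],[[0.0,0.0,-2.6],0.0,5],[[0.0,0.0,-2.9],0.0,5],[[0.0,0.0,-3.0],0.0,5],[[0.0,0.0,-2.5],0.0,5],[[0.0,0.0,-1.8],0.0,5],[[0.0,0.0,-0.7],0.0,5],[[0.5,0.0,0.0],-0.2,5],[[1.2,0.1,0.0],-0.6,5],[[2.0,0.0,0.0],-0.9,5],[[2.6,0.2,0.0],-1.1,5]]
[[[3.1,0.2,0.0],-1.4,5],[[3.3,0.4,0.0],-1.5,5],[[3.7,0.5,0.0],-1.6,5],[[3.7,0.6,0.0],-1.7,5],[[3.7,0.7,0.0],-1.7,5],[[3.5,0.8,0.0],-1.6,5],[[3.4,0.8,0.0],-1.5,5],[[2.9,0.8,0.0],-1.4,5],[[2.5,0.8,0.0],-1.1,5],[[1.9,0.6,0.0],-0.9,5],[[1.2,0.4,0.0],-0.6,5],[[0.4,0.1,0.0],-0.2,5]]
[[[0.0,0.0,0.4],0.0,5],[[0.0,0.0,1.2],0.0,5],[[0.0,0.0,1.6],0.0,5],[[0.0,0.0,2.1],0.0,5],[[0.0,0.0,2.2],0.0,5],[[0.0,0.0,2.2],0.0,5],[[0.0,0.0,2.0],0.0,5],[[0.0,0.0,1.7],0.0,5],[[0.0,0.0,1.2],0.0,5],[[0.0,0.0,0.4],0.0,5]]
end [ 0.5411 -0.0567  0.0697] -72.0 4.25
```

Call:
jog_arm:
  moves:
    - [[0,0,-0.7],0,5]
    - [[0,0,-1.8],0,5]
    - [[0,0,-2.6],0,5]
    - [[0,0,-2.9],0,5]
    - [[0,0,-3.0],0,5]
    - [[0,0,-2.5],0,5]
    - [[0,0,-1.8],0,5]
    - [[0,0,-0.7],0,5]
    - [[0.5,0,0],-0.2,5]
    - [[1.2,0.1,0],-0.6,5]
    - [[2.0,0,0],-0.9,5]
    - [[2.6,0.2,0],-1.1,5]

```text
time_s: 73.38
tcp_pos: [0.5502, 0.2822, 0.2183]
eef_rot: [179.9, -0.1, -87.1]
contact_force: [-0.6, -0.6, -5.3]
gripper_width: 0.0533
gripper_force: 30.0
```

Call:
jog_arm:
  moves:
    - [[3.1,0.2,0],-1.4,5]
    - [[3.3,0.4,0],-1.5,5]
    - [[3.7,0.5,0],-1.6,5]
    - [[3.7,0.6,0],-1.7,5]
    - [[3.7,0.7,0],-1.7,5]
    - [[3.5,0.8,0],-1.6,5]
    - [[3.4,0.8,0],-1.5,5]
    - [[2.9,0.8,0],-1.4,5]
    - [[2.5,0.8,0],-1.1,5]
    - [[1.9,0.6,0],-0.9,5]
    - [[1.2,0.4,0],-0.6,5]
    - [[0.4,0.1,0],-0.2,5]

```text
time_s: 74.88
tcp_pos: [0.5404, -0.0576, 0.2192]
eef_rot: [180.0, 0.0, -72.0]
contact_force: [0.0, -0.1, -4.3]
gripper_width: 0.0534
gripper_force: 30.0
```

Call:
jog_arm:
  moves:
    - [[0,0,0.4],0,5]
    - [[0,0,1.2],0,5]
    - [[0,0,1.6],0,5]
    - [[0,0,2.1],0,5]
    - [[0,0,2.2],0,5]
    - [[0,0,2.2],0,5]
    - [[0,0,2.0],0,5]
    - [[0,0,1.7],0,5]
    - [[0,0,1.2],0,5]
    - [[0,0,0.4],0,5]
    - [[0,0,0],0,5]
    - [[0,0,0],0,5]

```text
time_s: 76.38
tcp_pos: [0.5414, -0.0567, 0.0701]
eef_rot: [-179.9, -0.0, -72.0]
contact_force: [-0.7, -0.7, -4.1]
gripper_width: 0.0529
gripper_force: 30.0
```

Call:
jog_arm:
  moves:
    - [[0,0,0.2],0,5]
    - [[0,0,0.1],0,5]
    - [[0,0,0.1],0,5]
    - [[0,0,0],0,5]
    - [[0,0,0],0,5]

```text
time_s: 77.0
tcp_pos: [0.5411, -0.0569, 0.0666]
eef_rot: [-180.0, -0.0, -71.9]
contact_force: [-2.1, 0.1, 4.8]
gripper_width: 0.0533
gripper_force: 30.0
```

Call:
jog_arm:
  moves:
    - [[0,0,0],0,5.8]
    - [[0,0,0],0,6.5]
    - [[0,0,0],0,8.7]
    - [[0,0,0],0,8.7]
    - [[0,0,0],0,8.7]
    - [[0,0,0],0,8.7]

```text
time_s: 77.75
tcp_pos: [0.5409, -0.0568, 0.0655]
eef_rot: [180.0, -0.0, -72.0]
contact_force: [0.1, -0.3, 0.3]
gripper_width: 0.0865
gripper_force: 0.0
```

Call:
jog_arm:
  moves:
    - [[0,0,-0.8],0,8.7]
    - [[0,0,-2.0],0,8.7]
    - [[0,0,-3.0],0,8.7]
    - [[0,0,-4.0],0,8.7]
    - [[0,0,-4.0],0,8.7]
    - [[0,0,-3.0],0,8.7]
    - [[0,0,-1.0],0,8.7]
    - [[0,0,0],0,8.7]

```text
time_s: 78.75
tcp_pos: [0.5409, -0.0568, 0.244]
eef_rot: [-179.9, 0.0, -72.0]
contact_force: [0.5, 0.2, -0.8]
gripper_width: 0.0872
gripper_force: 0.0
```

```bash
python3 - <<'E'
from plan import *
st=get_state();w=capture("wrist");print(st["tcp_pos"],st["eef_rot"])
cv2.imwrite("pics/w10.png",w["pixels"])
blobs(w,st,*COL["green"],.121)
plan([(.43,.32,.25,-90,8.7,14)])
E
```

```text
[ 0.54088922 -0.05676037  0.24395925] [-1.79936528e+02  5.64032767e-03 -7.19663660e+01]
  circle [ 0.5396 -0.0569] r 0.0233 rms 0.0001 [318. 198.]
  circle [ 0.5468 -0.0773] r 0.024 rms 0.0004 [317. 159.]
[[[-0.6,0.0,0.0],0.3,8.7],[[-1.6,-0.1,0.0],0.7,8.7],[[-2.4,0.0,-0.1],1.1,8.7],[[-3.2,0.0,0.0],1.5,8.7],[[-3.6,0.2,-0.1],1.7,8.7],[[-4.0,0.2,-0.1],1.8,8.7],[[-4.2,0.4,-0.1],1.9,8.7],[[-4.1,0.5,0.0],1.9,8.7],[[-4.0,0.7,-0.1],1.9,8.7],[[-3.6,0.7,-0.1],1.7,8.7],[[-3.1,0.7,0.0],1.4,8.7],[[-2.3,0.6,-0.1],1.1,8.7]]
[[[-1.6,0.4,0.0],0.8,8.7],[[-0.5,0.2,0.0],0.2,8.7]]
end [0.4297 0.3196 0.25  ] -90.0 1.75
```

Call:
jog_arm:
  moves:
    - [[-0.6,0,0],0.3,8.7]
    - [[-1.6,-0.1,0],0.7,8.7]
    - [[-2.4,0,-0.1],1.1,8.7]
    - [[-3.2,0,0],1.5,8.7]
    - [[-3.6,0.2,-0.1],1.7,8.7]
    - [[-4.0,0.2,-0.1],1.8,8.7]
    - [[-4.2,0.4,-0.1],1.9,8.7]
    - [[-4.1,0.5,0],1.9,8.7]
    - [[-4.0,0.7,-0.1],1.9,8.7]
    - [[-3.6,0.7,-0.1],1.7,8.7]
    - [[-3.1,0.7,0],1.4,8.7]
    - [[-2.3,0.6,-0.1],1.1,8.7]

```text
time_s: 80.3
tcp_pos: [0.4353, 0.2997, 0.2493]
eef_rot: [179.9, -0.1, -89.0]
contact_force: [0.1, -0.3, 0.3]
gripper_width: 0.0869
gripper_force: 0.0
```

Call:
jog_arm:
  moves:
    - [[-1.6,0.4,0],0.8,8.7]
    - [[-0.5,0.2,0],0.2,8.7]
    - [[0,0,0],0,8.7]
    - [[0,0,0],0,8.7]

```text
time_s: 80.8
tcp_pos: [0.4301, 0.3189, 0.2504]
eef_rot: [180.0, -0.0, -90.0]
contact_force: [0.1, 0.1, -0.6]
gripper_width: 0.0872
gripper_force: 0.0
```

```bash
python3 - <<'E'
from plan import *
t=capture("top");s=capture("side")
a=cv2.resize(t["pixels"][120:300,200:480],(560,360),interpolation=2);b=cv2.resize(s["pixels"][120:290,220:460],(560,397)) if False else cv2.resize(s["pixels"][130:280,220:460],None,fx=1.6,fy=1.6)
c=np.zeros((600,560,3),np.uint8);c[:360]=a;c[360:360+b.shape[0],:b.shape[1]]=b;cv2.imwrite("pics/end.png",c)
w=capture("wrist");st=get_state();print(st["tcp_pos"])
for n in ("red","blue","green"): print(n);blobs(t,None,*COL[n],.121,100)
E
```

```text
[0.43023633 0.31900444 0.25061903]
red
  circle [0.4667 0.0162] r 0.0287 rms 0.0008 [317. 241.]
  circle [ 0.7331 -0.0438] r 0.0407 rms 0.0061 [338. 138.]
blue
  circle [0.5629 0.0517] r 0.0238 rms 0.0012 [301. 203.]
  circle [0.8653 0.2378] r 0.0592 rms 0.0064 [224.  89.]
  circle [ 0.8568 -0.2354] r 0.0265 rms 0.0018 [414.  81.]
green
  circle [ 0.5402 -0.0538] r 0.0252 rms 0.0025 [345. 212.]
```

View pics/end.png

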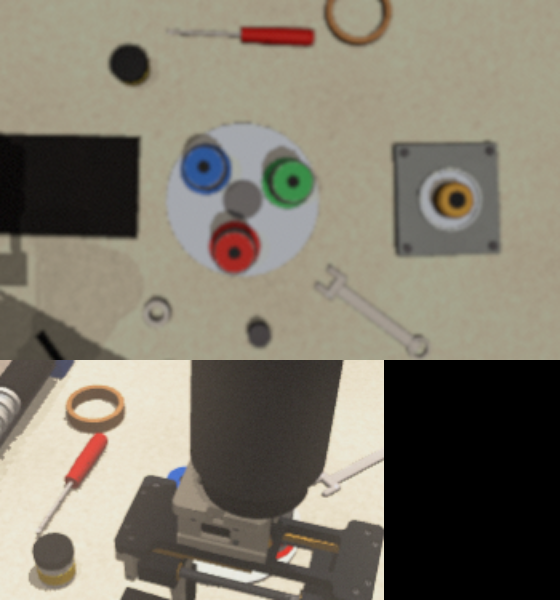

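The end view shows all three housings upright on their own pads, the coupling in the cup at crop (457,200), and the jar where it was. The arm is clear of everything.

```bash
python3 -c "
from plant import close_job
print(close_job())"
```

```text
the job is handed in; nothing more can be done
None
```

The job is handed in after about 81 s of robot time: coupling upright in the nest cup, all three housings upright on the pads of their own colour, nothing toppled, and the jar left where it was.

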